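# Build a brick annealing kiln round a ring blank

### The arm

A 6-joint arm with a two-finger parallel gripper is mounted at the origin on the work surface; the furniture and walls round the work are solid. World frame = base frame: x ahead of the robot, y to its left, z up, the work surface at z = 0. Lengths are in mm, angles in rad, forces in N, time in s.
With the tool pointing down it reaches from about 325 to 900 mm from the base axis. Payload 3.5 kg.
Tool frame: the origin (TCP) lies midway between the tips of the shut fingers; the grasp point (between the pads) lies 19 mm behind it (hold_point_z is the z of the grasp point in the tool frame, in mm); z points along the fingers, y is the line along which they close (so a half turn about z gives the same grasp; the last joint's range is limited). The gripper opens to 85 mm and grips with 20 to 120 N. Pads are 22 mm wide; open, the fingers measure 114 mm over their backs; the gripper's body (76 mm by 85 mm) begins 54 mm behind the grasp point. The pads swing forward as they close: fully open they stand 13 mm farther back than shut.
Start: joints at [1.201, 0.276, -0.026, 1.268, 0, 1.467], TCP at [164.785, 602.883, 231.313] pointing down, gripper open.
Joint ranges: [-3.12, 3.12], [-0.85, 1.88], [-1.08, 1.24], [-1.95, 2.15], [-1.57, 1.53], [-3.14, 3.14]. Speed limits (rad/s): [2.57, 2.57, 3.14, 3.14, 3.14, 3.14].

### API

Orientations are given as a 3x3 rotation matrix whose columns are the frame's x, y, z axes.
In Python, from cell import sense, snapshot, get_calibration, close_job, hold_point_z gives the robot as it stands.
- The arm moves only by the shell command python3 -m handwheel 'ROWS' [FORCE]. ROWS is a JSON object of lists of equal length, an entry for each row: "translation": the shift along the tool's x, y, z in m, a list of three; "rot": the turn, a rotation vector about the tool's x, y, z in degrees, a list of three; "hand": the closure, from -1 (fully open) to 1 (shut). In form: {"translation": [[tx, ty, tz], ...], "rot": [[wx, wy, wz], ...], "hand": [hand, ...]}. A call has exactly 5 rows; each row is the pose to reach, as a shift and turn from the pose commanded when the call began, along the tool's axes at that moment; what a row does not reach only later rows make up. A row lasts 1/12 s, in which the tool goes at most 41.7 mm and 7.16 degrees, less where a joint would pass 70% of its speed; a pose out of reach is approached as far as the arm can. A call with a gripper value outside its range is refused whole. The fingers move at their own pace and stop on an object; FORCE is the grip in N (left out, the last holds). Time passes only in rows, so rows that repeat a pose let the fingers close, or fill a call up. It gives the time, the measured TCP pose, the force, the opening and the grip force at its end, in the units of the state.
- sense(): the state, without advancing time (a new reading comes with each control period).
- snapshot(name): name is "scene" or "side" or "wrist"; returns the picture (480x640x3 uint8, red, green, blue); there is no depth.
- get_calibration(name): a dict with "K" (3x3 intrinsics, pixels), "origin" and "rotation" of the camera in the world. Camera axes: x right, y up, looking along -z (the intrinsics and any distortion apply to the point x, -y, -z); pixel columns grow to the right and rows downward; lengths in mm; the calibration is good to about 2 mm. A picture is of the moment at which its call begins: read the wrist's pose just before it. get_calibration takes no time and is no camera call; for the wrist camera it gives the pose at the moment of the call.
- close_job(): hands the job in; it is judged then, once.
The state is a dict: "t": time; "joint_positions": joint angles; "qd": joint speeds; "tau": joint torques, N m; "tcp_pos": TCP position; "ee_rot": TCP orientation; "force": force on the tool from outside, world axes, zero at the start; "ft_torque": the same for the moment, N m; "opening": finger opening in mm; "grasp_force": force on a finger pad.
Only numpy, scipy, OpenCV 4.12 (cv2) and the standard library are available. Lean on these libraries where they do the work, as an engineer would, in place of code of your own. Each camera call takes 0.05 s, during which the arm holds its last target. There are 200 camera calls.

### The job

Build the little annealing kiln on the soldering board: lay the charcoal block flat over the scorch mark in the middle of the board with its long side running straight towards the long brick that already stands at the back, and stand the two tall bricks on edge along its two sides, one left and one right, parallel to it, each a finger's width (about 12 mm) away from it and with its far end close up to the back brick. Lay the thick copper ring blank flat on the middle of the charcoal block, then close the kiln with the lid, lying level across the two tall bricks with its ribs down between them and its flue hole over the ring. Leave the low brick and the wide silver ring where they lie.

Things in the scene. Friction and masses are not known exactly. Their poses are not given: they have to be found in the camera images.
- board: grey heat-proof soldering board with a brown scorch mark in its middle, 273 x 263 x 16 mm, fixed on the table, a little turned. Origin: centre of its underside, under the middle of the scorch mark (its top is 16 mm higher). x points to the board's back (where the back brick stands, away from the robot), y to its left, z up
- back_brick: long buff firebrick, 170 x 32 x 64 mm high, standing on edge on the back part of the board, fixed. Origin: centre of its underside. x lies along its 170 mm length (the board's y direction). Its front face is 61 mm behind the middle of the scorch mark
- charcoal: black charcoal soldering block, 36 x 62 x 28 mm high, loose. Origin: centre of its underside; its 62 mm length is its y axis, 36 mm its x axis, z up. Pick it up across its 36 mm width
- brick_a: one of two equal tall buff firebricks, 114 long x 32 thick x 64 mm high, loose, standing on edge. Origin: centre of its underside; x along the 114 mm length, y across the 32 mm thickness, z up. It may be the left or the right one. Pinch it near its top, across the 32 mm
- brick_b: the other tall buff firebrick, the same as brick_a: 114 x 32 x 64 mm high, same axes
- low_brick: a third buff firebrick of the same length and thickness but lower (114 x 32 x 44 mm high), loose: too low for the lid to lie level on, not wanted. Origin and axes as brick_a
- ring: thick copper ring blank, a short tube 22 mm in outer diameter, 16 mm inside, 8 mm high, loose, lying flat. Origin: centre of its underside, on its axis; z is its axis. Pick it up across its outside
- silver_ring: thin wide greyish silver ring, 33 mm across and 5 mm high, lying loose on the front right part of the board. Origin: centre of its underside. Not to be moved
- lid: greyish cast kiln lid lying loose, right way up: plate 66 x 120 x 12 mm with a 28 mm flue hole in its middle; two ribs under it (50 mm long, 5 mm high, along x, outer faces 44 mm apart) drop between the tall bricks. Origin: on the hole's axis, level with the ribs' undersides (plate underside +5 mm, top +17 mm). x across the 66 mm, y along the 120 mm, z up. Grip it across the 66 mm
Things that resemble listed ones, but are neither listed nor needed, are in the scene too. Several things have the shape of the charcoal; the one meant has the colours described above.

How it is judged (in metres and radians):
At the end, for the whole second after the job is handed in: Charcoal on the scorch mark (12 mm, 10 deg); tall bricks upright, middles 38-56 mm left and right of the mark, 8 deg, far ends within 19 mm of the back brick; ring flat on the charcoal (10 mm); lid level (2 deg), fully down on both, square (8 deg), hole over ring (14 mm); all at rest (horizontal distance between charcoal and board below 0.012 m and angle between the y axis of charcoal and the x axis of board, either way round below 0.17 rad and z of charcoal in the frame of board between 0.012 and 0.02 m and angle between charcoal's own z axis and vertical below 0.06 rad and x of brick_a in the frame of board between -0.015 and 0.01 m and angle between the x axis of each of brick_a, brick_b and the x axis of board, either way round below 0.14 rad and z of brick_a in the frame of board between 0.012 and 0.02 m and angle between each of brick_a, brick_b's own z axis and vertical below 0.04 rad and x of brick_b in the frame of board between -0.015 and 0.01 m and z of brick_b in the frame of board between 0.012 and 0.02 m and ((y of brick_a in the frame of board between 0.038 and 0.056 m and y of brick_b in the frame of board between -0.056 and -0.038 m) or (y of brick_a in the frame of board between -0.056 and -0.038 m and y of brick_b in the frame of board between 0.038 and 0.056 m)) and horizontal distance between ring and charcoal below 0.01 m and angle between the z axis of ring and the z axis of board, either way round below 0.12 rad and z of ring in the frame of board between 0.04 and 0.056 m and horizontal distance between lid and ring below 0.014 m and angle between the y axis of lid and the y axis of board, either way round below 0.14 rad and angle between lid's own z axis and vertical below 0.035 rad and z of lid in the frame of board between 0.072 and 0.0775 m and linear speed of each of charcoal, brick_a, brick_b, ring, lid below 0.02 m/s); the robot touches nothing.
It fails at once if the low brick is moved by more than 20 mm (distance of low_brick from where it was at the start of the episode above 0.02 m).
It fails at once if the silver ring is moved by more than 15 mm (distance of silver_ring from where it was at the start of the episode above 0.015 m).
It also fails if it takes over 141 s, if anything falls off the work surface, if the arm or the gripper's body presses on something with over 40 N, if the wrist force passes 120 N, or if a joint passes its speed limit or range.

## Working session

There is one attempt and no reset: what is moved stays moved. The work goes in short steps, Python scripts to look and compute and a shell command to move; the robot and the scene stay as the last step left them, time stands still between calls to the robot, and variables do not carry over. Pictures are saved under pics/ and viewed, at most 14 in all, crops included, and the job is handed in when it is done.

```bash
ls; mkdir -p pics; python3 - <<'E'
from cell import *
import cv2, json
for n in ("scene","side","wrist"):
    c=get_calibration(n); im=snapshot(n); cv2.imwrite(f"pics/{n}0.png",im[:,:,::-1]); print(n,{k:(v.tolist() if hasattr(v,'tolist') else v) for k,v in c.items()})
s=sense();print(s); print(hold_point_z)
E
```

```text
pics
scene {'K': [[538.1264999651144, 0.0, 316.27403366682177], [0.0, 538.1264999651144, 241.9182548525641], [0.0, 0.0, 1.0]], 'origin': [38.06702304502389, 1006.2790086647728, 999.8764155500421], 'rotation': [[-0.9057409978256514, 0.26027522356108945, -0.3344997053182833], [-0.4234892539280978, -0.5874828608944961, 0.6895801185958317], [-0.017032224317938313, 0.766238015342128, 0.6423310728739039]]}
side {'K': [[619.2375704389435, 0.0, 319.5727670720898], [0.0, 619.2375704389435, 234.2994806906187], [0.0, 0.0, 1.0]], 'origin': [577.4695045862279, -1251.7184869357634, 915.3983103007856], 'rotation': [[0.9997182258150695, 0.005614684052777255, 0.023063917623786904], [0.015667498641692194, 0.5738458008198136, -0.8188134869234746], [-0.01783251130609238, 0.8189441203186296, 0.5735961378322416]]}
wrist {'K': [[358.9779594413295, 0.0, 317.6424599164523], [0.0, 358.9779594413295, 241.093462636373], [0.0, 0.0, 1.0]], 'origin': [98.22506553450529, 620.178115411599, 372.34007793023125], 'rotation': [[0.26368911232311115, -0.9275569676344204, -0.26477561034787334], [0.9646055921579971, 0.25298
[... 243 characters left out ...]
18e+00]), 'qd': array([-1.21847165e-03, -1.45176193e-03,  4.84637368e-03, -1.39004563e-04,
       -1.19812256e-04, -9.24913970e-05]), 'tau': array([ 7.77493169e-04, -4.46058547e+01,  2.95638388e+01,  1.04776741e-02,
       -9.15437249e-05,  5.50874333e-06]), 'tcp_pos': array([164.56801544, 602.29444462, 230.37384432]), 'ee_rot': array([[-9.64620381e-01,  2.63642002e-01, -6.43661041e-04],
       [ 2.63642732e-01,  9.64618895e-01, -1.70215343e-03],
       [ 1.72128465e-04, -1.81162844e-03, -9.99998344e-01]]), 'force': array([ 0.57679971, -0.39985591,  0.10659636]), 'ft_torque': array([ 0.0297882 ,  0.01509602, -0.04470875]), 'grasp_force': 0.0, 'opening': 85.57295990418885}
-18.700000000000003
```

View pics/scene0.png

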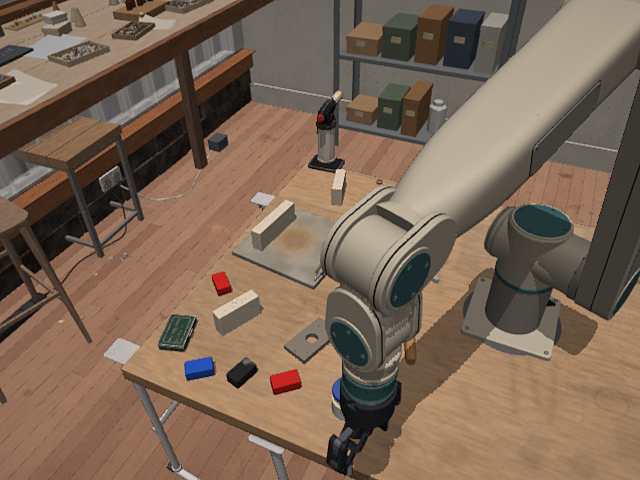

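View pics/side0.png

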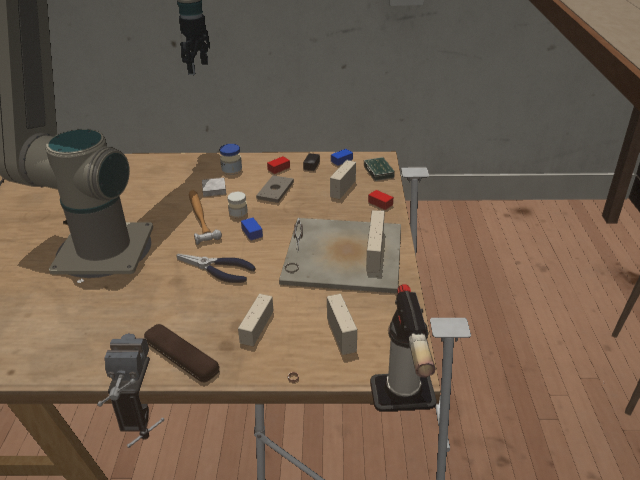

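Side view: board around (345,252), back brick (376,243), lid (275,188), black block (311,161), tall or low bricks at (343,180), (256,320), (341,325), copper ring (293,377), silver ring (292,267). Candidates for charcoal: black (311,161), red (279,164), red (380,199), blue (342,157), blue (252,228). By the description it's the black one; I'll check it in a crop.

```bash
python3 - <<'E'
import cv2
s=cv2.imread("pics/side0.png")
cv2.imwrite("pics/c1.png",cv2.resize(s[145:295,225:425],None,fx=4,fy=4,interpolation=cv2.INTER_CUBIC))
cv2.imwrite("pics/c2.png",cv2.resize(s[285:395,225:370],None,fx=5,fy=5,interpolation=cv2.INTER_CUBIC))
E
```

```text
(no output)
```

View pics/c1.png

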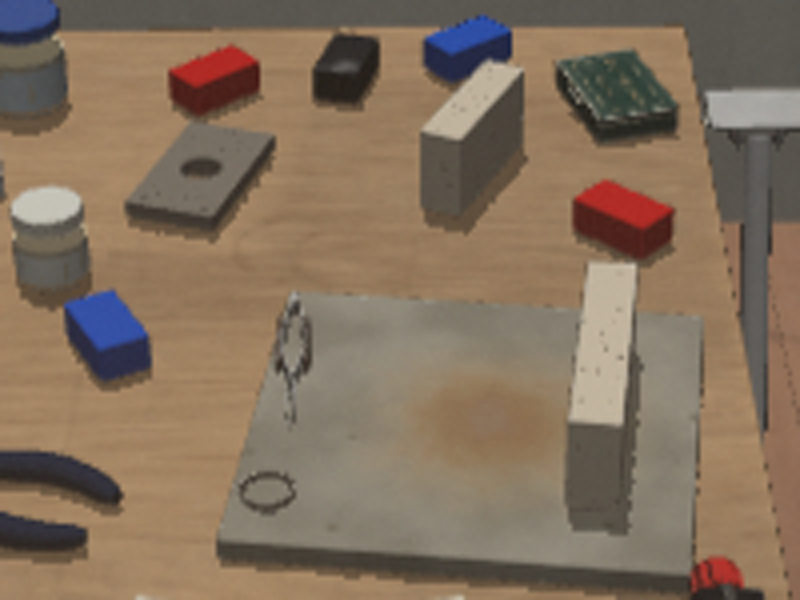

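View pics/c2.png

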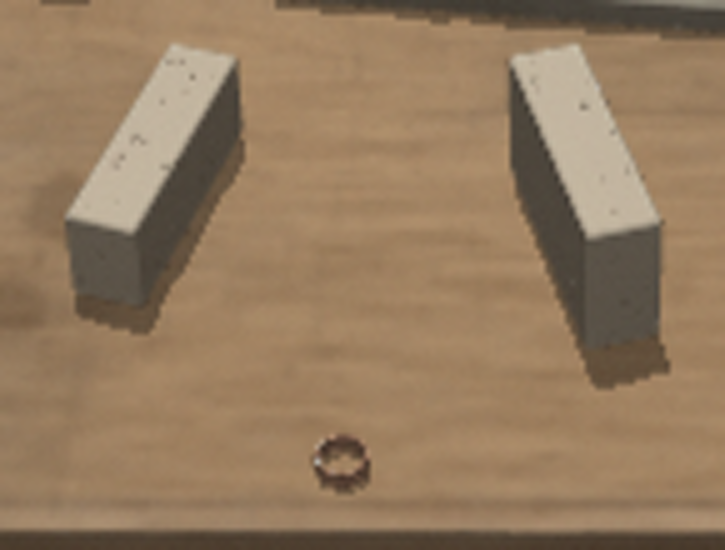

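Crops: black block at c1 (345,65), lid hole c1 (202,167), tall bricks at c1 (470,100) and c2 right, with the lower brick c2 left. The black one is the only charcoal candidate. The copper ring is at c2 (341,463), and tweezers lie on the board's front-left at c1 (295,350).

```bash
cat > h.py <<'E'
import numpy as np, cv2
from cell import *
def ray(n,uv,z,cal=None):
    c=cal or get_calibration(n);K=np.array(c["K"]);R=np.array(c["rotation"]);o=np.array(c["origin"])
    uv=np.atleast_2d(np.array(uv,float))
    d=np.c_[(uv[:,0]-K[0,2])/K[0,0],-(uv[:,1]-K[1,2])/K[1,1],-np.ones(len(uv))]@R.T
    z=np.broadcast_to(z,len(uv))
    return o+d*((z-o[2])/d[:,2])[:,None]
def quad(P):  # centre, long/short side, yaw of long axis deg (mod 180)
    r=cv2.minAreaRect(np.float32(P[:,:2])); (c,(w,h),a)=r
    if w<h: w,h=h,w; a+=90
    return np.round(c,1),round(w,1),round(h,1),round((a+90)%180-90,1)
def goto(*wps,frm=None):
    """wps (x,y,z,yawdeg of tool y axis); prints shift in tool axes (m) and turn (deg) per leg, tool kept vertical"""
    s=sense(); p=np.array(s["tcp_pos"]) if frm is None else np.array(frm[:3],float)
    R=np.array(s["ee_rot"]); yaw=np.degrees(np.arctan2(R[1,1],R[0,1])) if frm is None else frm[3]
    for w in wps:
        dy=w[3]-yaw; a=np.radians(yaw); y=np.array([np.cos(a),np.sin(a),0]); z=np.array([0,0,-1.]); x=np.cross(y,z)
        d=np.array(w[:3])-p; t=[d@x/1e3,d@y/1e3,d@z/1e3]
        print(np.round(w,1),"shift",np.round(t,4),"len",round(np.linalg.norm(d)),"rotz",round(-dy,1))
        p=np.array(w[:3]);yaw=w[3]
E
python3 - <<'E'
from h import *
c1=lambda L:(np.array(L)+.5)/4-.5+[225,145]
c2=lambda L:(np.array(L)+.5)/5-.5+[225,285]
for n,P,z in [("brickL",c1([(421,133),(463,140),(523,70),(488,60)]),64),("brickR",c2([(511,62),(579,45),(660,222),(587,238)]),64),
 ("low",c2([(68,220),(134,236),(239,60),(172,45)]),44),("back",c1([(587,263),(636,264),(630,423),(568,418)]),80),
 ("board",c1([(298,294),(703,317),(692,572),(218,548)]),16),("lid",c1([(192,124),(275,138),(208,222),(126,207)]),17),
 ("char",c1([(335,35),(379,40),(365,72),(315,67)]),28)]:
    W=ray("side",P,z); print(n,*quad(W),W[:,:2].round(0).tolist())
print("scorch",ray("side",c1([(490,420)]),16),"hole",ray("side",c1([(202,167)]),17),"ring",ray("side",c2([(341,463)]),4),"silver",ray("side",c1([(267,491)]),18))
s=sense(); print(s["joint_positions"])
# scene check
im=cv2.imread("pics/scene0.png");hsv=cv2.cvtColor(im,cv2.COLOR_BGR2HSV)
m=(hsv[:,:,2]<45).astype(np.uint8);m[:345]=0;m[395:]=0;m[:,:220]=0;m[:,265:]=0
ys,xs=np.nonzero(m);print("scene char",ray("scene",[(xs.mean(),ys.mean())],18),len(xs))
print("scene lid hole",ray("scene",[(312,338.5)],17))
E
```

```text
brickL [605.3 280.3] 115.5 30.3 65.3 [[567.0, 234.0], [596.0, 224.0], [640.0, 324.0], [616.0, 339.0]]
brickR [ 591.4 -312.3] 111.6 30.5 -73.9 [[562.0, -265.0], [591.0, -255.0], [621.0, -361.0], [592.0, -370.0]]
low [ 412.8 -289. ] 113.4 31.5 72.5 [[383.0, -338.0], [411.0, -348.0], [445.0, -240.0], [415.0, -230.0]]
back [676.3 -39.6] 166.1 35.1 84.9 [[671.0, 43.0], [701.0, 42.0], [686.0, -124.0], [652.0, -119.0]]
board [600.6 -39.2] 269.6 264.7 -6.5 [[486.0, 107.0], [749.0, 77.0], [720.0, -178.0], [452.0, -156.0]]
lid [410.  263.8] 121.7 65.6 70.9 [[399.0, 332.0], [461.0, 311.0], [421.0, 196.0], [362.0, 216.0]]
char [511.8 419.2] 53.0 38.7 77.3 [[501.0, 449.0], [535.0, 440.0], [525.0, 389.0], [487.0, 398.0]]
scorch [[609.65230178 -33.71834455  16.        ]] hole [[410.8523235  270.10307851  17.        ]] ring [[ 496.61676954 -431.36419065    4.        ]] silver [[ 477.19921301 -105.5304223    18.        ]]
[ 1.20059071e+00  2.77016299e-01 -2.75801100e-02  1.26801964e+00
 -1.57963196e-05  1.46738718e+00]
scene char [[509.75585875 429.94188248  18.        ]] 456
scene lid hole [[409.90476612 274.17953534  17.        ]]
```

```bash
python3 - <<'E'
from h import *
goto((290,560,230,106),(420,480,230,137),(511,425,180,167))
E
```

```text
[290 560 230 106] shift [-0.1321 -0.0077  0.0004] len 132 rotz -31.3
[420 480 230 137] shift [-0.1029 -0.1127  0.    ] len 153 rotz -31
[511 425 180 167] shift [-0.0218 -0.1041  0.05  ] len 117 rotz -30
```

```bash
python3 -m handwheel '{"translation":[[-0.03,-0.002,0],[-0.06,-0.004,0],[-0.09,-0.006,0],[-0.12,-0.007,0],[-0.132,-0.008,0]],"rot":[[0,0,-7],[0,0,-14],[0,0,-21],[0,0,-28],[0,0,-31]],"hand":[-1,-1,-1,-1,-1]}' 40
python3 -m handwheel '{"translation":[[-0.025,-0.028,0],[-0.05,-0.056,0],[-0.075,-0.084,0],[-0.103,-0.113,0],[-0.103,-0.113,0]],"rot":[[0,0,-7],[0,0,-14],[0,0,-21],[0,0,-28],[0,0,-31]],"hand":[-1,-1,-1,-1,-1]}'
python3 -m handwheel '{"translation":[[-0.006,-0.026,0.012],[-0.012,-0.052,0.025],[-0.018,-0.078,0.037],[-0.022,-0.104,0.05],[-0.022,-0.104,0.05]],"rot":[[0,0,-7],[0,0,-14],[0,0,-21],[0,0,-28],[0,0,-30]],"hand":[-1,-1,-1,-1,-1]}'
python3 - <<'E'
from h import *
s=sense();print(s["joint_positions"],s["tcp_pos"])
c=get_calibration("wrist");im=snapshot("wrist")[:,:,::-1];cv2.imwrite("pics/w1.png",im)
E
```

```text
t: 0.57
tcp_pos: [293.1, 559.2, 230.9]
ee_rot: [[-0.962, -0.273, 0.001], [-0.273, 0.962, -0.001], [-0.001, -0.001, -1.0]]
force: [0.2, 0.9, -0.2]
opening: 85.7
grasp_force: 0.0
t: 0.98
tcp_pos: [425.5, 476.0, 230.8]
ee_rot: [[-0.687, -0.727, 0.003], [-0.727, 0.687, -0.002], [-0.001, -0.003, -1.0]]
force: [0.4, 0.3, -0.3]
opening: 85.4
grasp_force: 0.0
t: 1.4
tcp_pos: [512.8, 420.4, 177.5]
ee_rot: [[-0.23, -0.973, -0.002], [-0.973, 0.23, -0.004], [0.005, 0.001, -1.0]]
force: [0.2, 0.1, 0.2]
opening: 85.3
grasp_force: 0.0
[ 0.59021476  0.37612908 -0.00452891  1.19444983 -0.00216906 -0.74894792] [512.81384238 420.39072111 177.48611385]
```

View pics/w1.png

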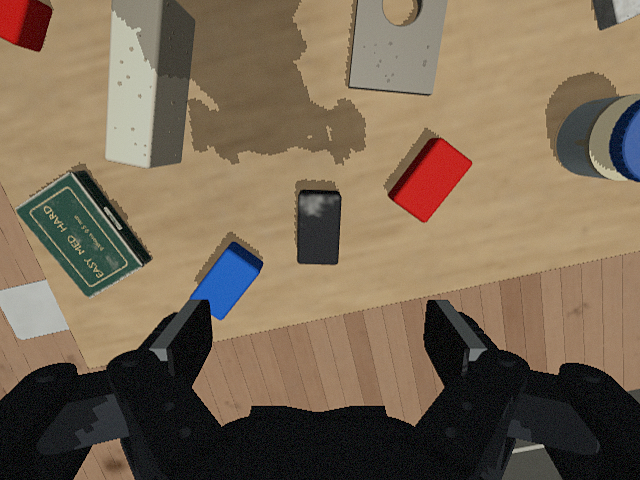

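Wrist view: charcoal top at (320,228), corners about (300,191), (341,191), (337,264), (298,263). A blue block is close at (228,280), so I'll go in with the gripper only partly open.

```bash
cat >> h.py <<'E'
def blob(im,box,f,poly=False):
    """largest contour of mask f(hsv) in box x0,y0,x1,y1; its points"""
    x0,y0,x1,y1=box; hsv=cv2.cvtColor(np.ascontiguousarray(im[y0:y1,x0:x1]),cv2.COLOR_BGR2HSV).astype(int)
    m=cv2.morphologyEx(f(hsv[...,0],hsv[...,1],hsv[...,2]).astype(np.uint8),cv2.MORPH_CLOSE,np.ones((5,5)))
    cs=cv2.findContours(m,cv2.RETR_EXTERNAL,cv2.CHAIN_APPROX_NONE)[0]; c=max(cs,key=cv2.contourArea)
    return c[:,0]+[x0,y0]
E
python3 - <<'E'
from h import *
im=cv2.imread("pics/w1.png")
print(quad(ray("wrist",[(300,191),(341,191),(337,264),(298,263)],28)))
b=blob(im,(285,180,355,275),lambda h,s,v:s<70)
print(cv2.boundingRect(b),quad(ray("wrist",b,28)))
s=sense();print(s["tcp_pos"],ray("wrist",[(320,228)],28))
E
```

```text
(array([511.4, 423.3]), 63.4, 33.7, 74.6)
(298, 190, 43, 75) (array([511.4, 423.2]), 63.8, 34.9, 75.8)
[511.34410518 421.70601198 178.5715117 ] [[510.45738711 423.49928694  28.        ]]
```

```bash
python3 - <<'E'
from h import *
goto((511.4,423.2,2,165.2))
E
```

```text
[511.4 423.2   2.  165.2] shift [-0.0015  0.0003  0.1766] len 177 rotz 1.5
```

```bash
python3 -m handwheel '{"translation":[[-0.0015,0,0.025],[-0.0015,0,0.055],[-0.0015,0,0.085],[-0.0015,0,0.115],[-0.0015,0,0.13]],"rot":[[0,0,1.5],[0,0,1.5],[0,0,1.5],[0,0,1.5],[0,0,1.5]],"hand":[-0.41,-0.41,-0.41,-0.41,-0.41]}' 40
python3 -m handwheel '{"translation":[[0,0,0.01],[0,0,0.02],[0,0,0.03],[0,0,0.04],[0,0,0.044]],"rot":[[0,0,0],[0,0,0],[0,0,0],[0,0,0],[0,0,0]],"hand":[-0.41,-0.41,-0.41,-0.41,-0.41]}'
python3 -m handwheel '{"translation":[[0,0,0],[0,0,0],[0,0,0],[0,0,0],[0,0,0]],"rot":[[0,0,0],[0,0,0],[0,0,0],[0,0,0],[0,0,0]],"hand":[0.6,0.6,0.6,0.6,0.6]}'
python3 -m handwheel '{"translation":[[0,0,0],[0,0,-0.01],[0,0,-0.03],[0,0,-0.06],[0,0,-0.08]],"rot":[[0,0,0],[0,0,0],[0,0,0],[0,0,0],[0,0,0]],"hand":[0.6,0.6,0.6,0.6,0.6]}'
python3 -c "
from h import *
goto((511.4,423.2,180,165),(560,300,180,140),(600,120,180,110),(600,-40,180,83.5))"
```

```text
t: 1.87
tcp_pos: [508.0, 424.5, 47.3]
ee_rot: [[-0.256, -0.967, -0.005], [-0.967, 0.256, -0.003], [0.004, 0.004, -1.0]]
force: [-0.4, -0.7, -0.7]
opening: 60.6
grasp_force: 0.0
t: 2.28
tcp_pos: [510.7, 425.7, 6.5]
ee_rot: [[-0.255, -0.967, -0.0], [-0.967, 0.255, -0.0], [0.0, 0.0, -1.0]]
force: [-0.8, -0.1, -0.2]
opening: 60.2
grasp_force: 0.0
t: 2.7
tcp_pos: [511.3, 425.9, 8.0]
ee_rot: [[-0.255, -0.967, 0.001], [-0.967, 0.255, 0.001], [-0.001, -0.001, -1.0]]
force: [-0.2, 0.5, -0.6]
opening: 35.1
grasp_force: 40.3
t: 3.12
tcp_pos: [511.3, 425.9, 89.8]
ee_rot: [[-0.255, -0.967, 0.001], [-0.967, 0.255, 0.001], [-0.001, -0.001, -1.0]]
force: [0.6, 1.1, 0.1]
opening: 35.5
grasp_force: 40.3
[511.4 423.2 180.  165. ] shift [ 0.0026 -0.0008 -0.0902] len 90 rotz 0.2
[560 300 180 140] shift [ 0.1064 -0.0788  0.    ] len 132 rotz 25
[600 120 180 110] shift [ 0.1122 -0.1463  0.    ] len 184 rotz 30
[600.  -40.  180.   83.5] shift [ 0.0547 -0.1504  0.    ] len 160 rotz 26.5
```

```bash
python3 -m handwheel '{"translation":[[0,0,-0.04],[0,0,-0.08],[0,0,-0.12],[0,0,-0.16],[0,0,-0.17]],"rot":[[0,0,0],[0,0,0],[0,0,0],[0,0,0],[0,0,0]],"hand":[0.6,0.6,0.6,0.6,0.6]}'
python3 -m handwheel '{"translation":[[0.02,-0.016,0],[0.045,-0.032,0],[0.07,-0.05,0],[0.095,-0.07,0],[0.106,-0.079,0]],"rot":[[0,0,5],[0,0,10],[0,0,16],[0,0,21],[0,0,25]],"hand":[0.6,0.6,0.6,0.6,0.6]}'
python3 -c "
from h import *
goto((620,130,260,110),(680,-40,260,83.5))"
```

```text
t: 3.53
tcp_pos: [513.7, 427.7, 266.9]
ee_rot: [[-0.255, -0.967, 0.011], [-0.967, 0.255, 0.008], [-0.01, -0.009, -1.0]]
force: [0.6, -0.8, 1.0]
opening: 35.0
grasp_force: 40.3
t: 3.95
tcp_pos: [561.0, 299.8, 257.7]
ee_rot: [[-0.645, -0.764, 0.001], [-0.764, 0.645, -0.002], [0.001, -0.001, -1.0]]
force: [-0.4, 1.1, 0.5]
opening: 35.4
grasp_force: 40.3
[620 130 260 110] shift [ 0.0918 -0.1546 -0.0023] len 180 rotz 29.8
[680.  -40.  260.   83.5] shift [ 0.0018 -0.1803  0.    ] len 180 rotz 26.5
```

```bash
python3 -m handwheel '{"translation":[[0.018,-0.03,0],[0.036,-0.06,0],[0.055,-0.093,0],[0.075,-0.125,0],[0.092,-0.155,0]],"rot":[[0,0,6],[0,0,12],[0,0,18],[0,0,24],[0,0,30]],"hand":[0.6,0.6,0.6,0.6,0.6]}'
python3 -m handwheel '{"translation":[[0,-0.035,0],[0,-0.07,0],[0.001,-0.11,0],[0.002,-0.15,0],[0.002,-0.18,0]],"rot":[[0,0,5],[0,0,10],[0,0,16],[0,0,22],[0,0,26.5]],"hand":[0.6,0.6,0.6,0.6,0.6]}'
python3 -m handwheel '{"translation":[[0,0,0],[0,0,0],[0,0,0],[0,0,0],[0,0,0]],"rot":[[0,0,0],[0,0,0],[0,0,0],[0,0,0],[0,0,0]],"hand":[0.6,0.6,0.6,0.6,0.6]}'
python3 - <<'E'
from h import *
import pickle
s=sense();print(s["joint_positions"],s["tcp_pos"])
c=get_calibration("wrist");im=snapshot("wrist")[:,:,::-1];cv2.imwrite("pics/w2.png",im);pickle.dump(c,open("w2.pkl","wb"))
E
```

```text
t: 4.37
tcp_pos: [620.4, 131.1, 257.7]
ee_rot: [[-0.94, -0.34, -0.0], [-0.34, 0.94, -0.0], [0.0, -0.0, -1.0]]
force: [0.8, -0.1, 0.2]
opening: 35.2
grasp_force: 40.3
t: 4.78
tcp_pos: [681.1, -39.6, 257.5]
ee_rot: [[-0.993, 0.116, 0.0], [0.116, 0.993, -0.001], [-0.0, -0.001, -1.0]]
force: [0.6, 0.6, -0.5]
opening: 35.0
grasp_force: 40.3
t: 5.2
tcp_pos: [680.3, -35.0, 257.5]
ee_rot: [[-0.994, 0.107, -0.0], [0.107, 0.994, 0.0], [0.0, 0.0, -1.0]]
force: [0.1, -0.2, -0.7]
opening: 35.1
grasp_force: 40.3
[-1.46379583e-01  3.66455512e-01  1.51208047e-01  1.35579699e+00
  1.89067860e-04 -3.87264399e-02] [680.30164991 -35.0467745  257.50568809]
```

View pics/w2.png

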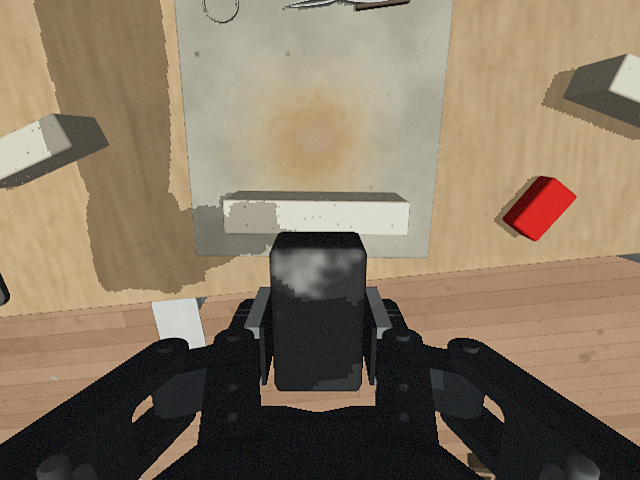

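Wrist view: board edges left (176,0)-(194,255), right (453,0)-(428,258); back brick top corners (223,199), (409,203), (409,235), (223,233); scorch centre about (313,137). The charcoal is held squarely.

```bash
python3 - <<'E'
from h import *
import pickle
c=pickle.load(open("w2.pkl","rb"))
T=ray("wrist",[(223,199),(409,203),(409,235),(223,233)],80,c);print("back",*quad(T))
F=ray("wrist",[(230,191.5),(402,193)],16,c);print("front bottom",F)
B=ray("wrist",[(176,0),(194,255),(428,258),(453,0)],16,c)
for a,b in((0,1),(1,2),(2,3)): d=B[b]-B[a];print(np.degrees(np.arctan2(d[1],d[0])),np.linalg.norm(d))
im=cv2.imread("pics/w2.png");hsv=cv2.cvtColor(im,cv2.COLOR_BGR2HSV)
sub=im[60:188,215:425].astype(int);m=(sub[...,2]-sub[...,0])>45
ys,xs=np.nonzero(m);print("scorch px",xs.mean()+215,ys.mean()+60,m.sum());S=ray("wrist",[(xs.mean()+215,ys.mean()+60)],16,c)[0];print(S)
# board frame from back brick: centre
cb,_,_,a=quad(T);n=np.array([np.sin(np.radians(a)),-np.cos(np.radians(a))]);print("back-77:",cb-77*n)
E
```

```text
back [680.2 -36.9] 171.3 31.5 83.2
front bottom [[ 656.07303677 -127.25965963   16.        ]
 [ 677.45953621   55.50863619   16.        ]]
-7.753980514488885 250.13090761232445
83.05026921684991 263.32159506524954
173.4066868884811 253.63475426529007
scorch px 310.8883208361736 139.79504658032266 8802
[612.50575065 -35.28517662  16.        ]
back-77: [603.74165588 -27.78289444]
```

```bash
python3 - <<'E'
from h import *
import pickle
c=pickle.load(open("w2.pkl","rb"))
B=ray("wrist",[(176,0),(194,255),(428,258),(453,0)],16,c)[:,:2]
a=np.radians(-6.9);x=np.array([np.cos(a),np.sin(a)]);y=np.array([-x[1],x[0]])
print(B,"mid back",(B[1]+B[2])/2, "centre",(B[1]+B[2])/2-136.5*x)
F=ray("wrist",[(230,191.5),(402,193)],16,c)[:,:2]
print("front-face x",F@x,"y of board edges",B@y,"x back edge",B[1:3]@x, "brick mid y",F@y, )
im=cv2.imread("pics/w2.png").astype(int);
# scorch: weight of brownness, profile-peak symmetric
w=np.clip(cv2.GaussianBlur((im[...,2]-im[...,0]).astype(np.float32),(9,9),0)-70,0,None)
w[:60]=0;w[185:]=0;w[:,:225]=0;w[:,410:]=0
Y,X=np.mgrid[:480,:640];u=(w*X).sum()/w.sum(),(w*Y).sum()/w.sum();S=ray("wrist",[u],16,c)[0,:2];print(u,S,S@x,S@y)
E
```

```text
[[ 474.35329185 -146.17718857]
 [ 722.19713414 -179.92479271]
 [ 754.05864505   81.46209784]
 [ 502.10138718  110.58474848]] mid back [738.12788959 -49.23134743] centre [602.61651242 -32.83266893]
front-face x [666.60989731 665.88429636] y of board edges [-88.1311722  -91.85917824 171.46231763 170.10469439] x back edge [738.58210306 738.8106572 ] brick mid y [-47.51942075 136.49445323]
(np.float64(nan), np.float64(nan)) [nan nan] nan nan<stdin>:13: RuntimeWarning: invalid value encountered in scalar divide
```

```bash
python3 -c "
from h import *
goto((606.6,-32.8,130,83.1),(606.6,-32.8,24.5,83.1))"
```

```text
[606.6 -32.8 130.   83.1] shift [ 0.0736 -0.0057  0.1275] len 147 rotz 0.7
[606.6 -32.8  24.5  83.1] shift [0.     0.     0.1055] len 106 rotz -0.0
```

```bash
python3 -m handwheel '{"translation":[[0.02,-0.001,0.02],[0.04,-0.003,0.05],[0.06,-0.005,0.085],[0.073,-0.006,0.12],[0.0735,-0.006,0.1275]],"rot":[[0,0,0.7],[0,0,0.7],[0,0,0.7],[0,0,0.7],[0,0,0.7]],"hand":[0.6,0.6,0.6,0.6,0.6]}'
python3 -m handwheel '{"translation":[[0,0,0.02],[0,0,0.04],[0,0,0.06],[0,0,0.075],[0,0,0.085]],"rot":[[0,0,0],[0,0,0],[0,0,0],[0,0,0],[0,0,0]],"hand":[0.6,0.6,0.6,0.6,0.6]}'
python3 -c "
from h import *
goto((606.6,-32.8,24.5,83.1))"
```

```text
t: 5.67
tcp_pos: [597.8, -32.1, 122.9]
ee_rot: [[-0.993, 0.12, -0.016], [0.12, 0.993, 0.002], [0.016, 0.001, -1.0]]
force: [-1.9, 0.9, -1.6]
opening: 35.0
grasp_force: 40.3
t: 6.08
tcp_pos: [608.2, -33.9, 44.6]
ee_rot: [[-0.993, 0.121, 0.001], [0.121, 0.993, 0.0], [-0.001, 0.0, -1.0]]
force: [0.5, -0.6, -0.8]
opening: 35.1
grasp_force: 40.3
[606.6 -32.8  24.5  83.1] shift [0.0017 0.0009 0.0201] len 20 rotz -0.0
```

```bash
python3 -m handwheel '{"translation":[[0.001,0,0.008],[0.001,0,0.014],[0.001,0,0.018],[0.001,0,0.0205],[0.001,0,0.0205]],"rot":[[0,0,0],[0,0,0],[0,0,0],[0,0,0],[0,0,0]],"hand":[0.6,0.6,0.6,0.6,0.6]}'
python3 -m handwheel '{"translation":[[0,0,0],[0,0,0],[0,0,0],[0,0,0],[0,0,0]],"rot":[[0,0,0],[0,0,0],[0,0,0],[0,0,0],[0,0,0]],"hand":[-0.4,-0.4,-0.4,-0.4,-0.4]}'
python3 -m handwheel '{"translation":[[0,0,-0.02],[0,0,-0.05],[0,0,-0.09],[0,0,-0.13],[0,0,-0.15]],"rot":[[0,0,0],[0,0,0],[0,0,0],[0,0,0],[0,0,0]],"hand":[-0.4,-0.4,-0.4,-0.4,-0.4]}'
python3 -c "
from h import *
s=sense();print(s['tcp_pos'],s['joint_positions'])
goto((520,-220,190,83),(445,-400,190,83))"
```

```text
t: 6.5
tcp_pos: [606.3, -34.3, 24.4]
ee_rot: [[-0.993, 0.122, 0.0], [0.122, 0.993, -0.0], [-0.0, -0.0, -1.0]]
force: [-0.8, 1.1, -0.8]
opening: 35.2
grasp_force: 40.3
t: 6.92
tcp_pos: [606.3, -34.3, 24.7]
ee_rot: [[-0.993, 0.122, 0.001], [0.122, 0.993, -0.0], [-0.001, -0.0, -1.0]]
force: [-0.5, 0.8, 0.4]
opening: 59.9
grasp_force: 0.0
t: 7.33
tcp_pos: [608.6, -34.7, 179.9]
ee_rot: [[-0.993, 0.122, 0.007], [0.122, 0.993, -0.001], [-0.007, -0.0, -1.0]]
force: [0.8, -0.9, 0.8]
opening: 59.9
grasp_force: 0.0
[608.60595188 -34.66697364 179.8731195 ] [-1.62896382e-01  2.74944934e-01 -1.39273532e-01  1.14920399e+00
 -2.12974935e-05 -4.10148147e-02]
[ 520 -220  190   83] shift [ 0.0654 -0.1947 -0.0101] len 206 rotz 0.0
[ 445 -400  190   83] shift [ 0.0525 -0.1878  0.    ] len 195 rotz 0
```

```bash
python3 -c "
from h import *
goto((550,-235,170,83),(497,-431,160,83))"
python3 -m handwheel '{"translation":[[0.006,-0.038,0],[0.012,-0.078,0],[0.019,-0.118,0.003],[0.027,-0.158,0.006],[0.034,-0.198,0.01]],"rot":[[0,0,0],[0,0,0],[0,0,0],[0,0,0],[0,0,0]],"hand":[-0.3,-0.3,-0.3,-0.3,-0.3]}'
python3 -m handwheel '{"translation":[[0.006,-0.04,0],[0.012,-0.08,0],[0.018,-0.12,0.003],[0.025,-0.16,0.006],[0.03,-0.2,0.01]],"rot":[[0,0,0],[0,0,0],[0,0,0],[0,0,0],[0,0,0]],"hand":[-0.3,-0.3,-0.3,-0.3,-0.3]}'
python3 -m handwheel '{"translation":[[0,0,0],[0,0,0],[0,0,0],[0,0,0],[0,0,0]],"rot":[[0,0,0],[0,0,0],[0,0,0],[0,0,0],[0,0,0]],"hand":[-0.3,-0.3,-0.3,-0.3,-0.3]}'
python3 - <<'E'
from h import *
import pickle
s=sense();print(s["tcp_pos"])
c=get_calibration("wrist");im=snapshot("wrist")[:,:,::-1];cv2.imwrite("pics/w3.png",im);pickle.dump(c,open("w3.pkl","wb"))
E
```

```text
[ 550 -235  170   83] shift [ 0.0338 -0.206   0.0099] len 209 rotz 0.0
[ 497 -431  160   83] shift [ 0.0287 -0.201   0.01  ] len 203 rotz 0
t: 7.75
tcp_pos: [547.6, -228.2, 164.9]
ee_rot: [[-0.993, 0.121, 0.001], [0.121, 0.993, -0.001], [-0.001, -0.0, -1.0]]
force: [1.1, -0.4, -0.7]
opening: 55.6
grasp_force: 0.0
t: 8.17
tcp_pos: [493.2, -423.4, 154.7]
ee_rot: [[-0.993, 0.122, 0.0], [0.122, 0.993, -0.0], [-0.001, -0.0, -1.0]]
force: [1.1, 0.4, 0.3]
opening: 55.6
grasp_force: 0.0
t: 8.58
tcp_pos: [494.6, -420.1, 154.5]
ee_rot: [[-0.993, 0.12, -0.0], [0.12, 0.993, 0.0], [0.0, 0.0, -1.0]]
force: [0.1, 0.5, 0.1]
opening: 55.7
grasp_force: 0.0
[ 494.61598291 -420.10157359  154.50927285]
```

View pics/w3.png

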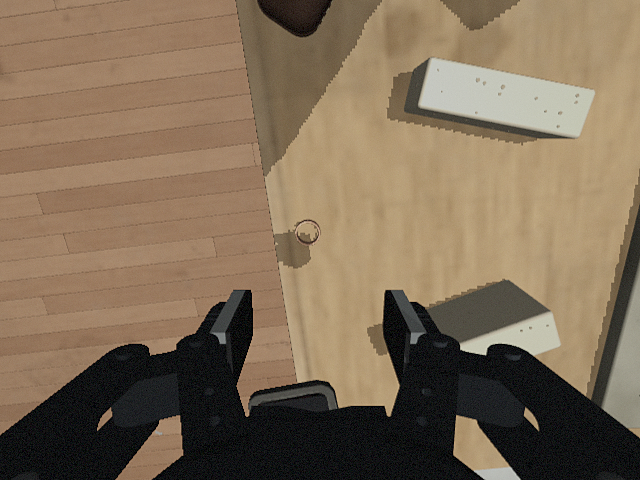

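Wrist view: ring at (307,232) near the table edge, low brick at (500,97), tall brick at (500,315), both clear.

```bash
python3 - <<'E'
from h import *
import pickle
c=pickle.load(open("w3.pkl","rb"));im=cv2.imread("pics/w3.png")
sub=im[210:255,285:330].astype(int)
# rim pixels: differ from local wood -> darker/redder
b=blob(im,(290,215,325,250),lambda h,s,v:((h<9)|(h>170))&(s>60))
print(cv2.boundingRect(b),cv2.minEnclosingCircle(b.astype(np.float32)))
for z in(4,8):
  P=ray("wrist",b,z,c);print(cv2.minEnclosingCircle(np.float32(P[:,:2])))
print(ray("wrist",[(307,232)],6,c))
E
```

```text
(304, 243, 1, 1) ((304.0, 243.0), 9.999999747378752e-05)
((509.65887451171875, -434.1434326171875), 9.999999747378752e-05)
((508.5183410644531, -433.8475036621094), 9.999999747378752e-05)
[[ 499.89256566 -430.25867639    6.        ]]
```

```bash
python3 -c "
from h import *
goto((499,-430.5,75,83))"
python3 -m handwheel '{"translation":[[-0.001,-0.002,0.02],[-0.003,-0.006,0.04],[-0.005,-0.01,0.06],[-0.0055,-0.01,0.08],[-0.0055,-0.01,0.08]],"rot":[[0,0,0],[0,0,0],[0,0,0],[0,0,0],[0,0,0]],"hand":[-0.2,-0.2,-0.2,-0.2,-0.2]}'
python3 - <<'E'
from h import *
s=sense();print(s["tcp_pos"])
c=get_calibration("wrist");im=snapshot("wrist")[:,:,::-1].copy();cv2.imwrite("pics/w4.png",im)
b=im[170:290,260:380].astype(int);sat=b[...,2]-b[...,0]
wood=np.median(b.reshape(-1,3),0);d=np.abs(b-wood).max(2)
print(wood)
cv2.imwrite("pics/w4c.png",cv2.resize(im[150:310,240:400],None,fx=3,fy=3,interpolation=cv2.INTER_CUBIC))
E
```

```text
[ 499.  -430.5   75.    83. ] shift [-0.0055 -0.0098  0.0795] len 80 rotz 0.1
t: 9.05
tcp_pos: [496.5, -428.7, 70.0]
ee_rot: [[-0.993, 0.12, -0.005], [0.12, 0.993, 0.006], [0.006, 0.005, -1.0]]
force: [-1.3, 0.6, -0.5]
opening: 51.3
grasp_force: 0.0
[ 496.50652296 -428.66016908   69.97016719]
[115. 152. 177.]
```

View pics/w4c.png

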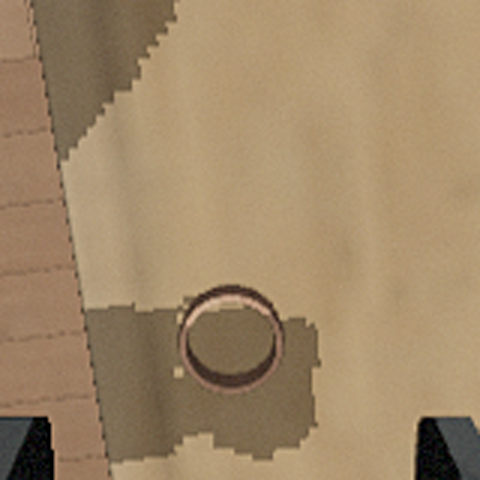

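Crop: ring outline columns 181–283, rows 285–393, i.e. centre at full-image (317.2, 263.3).

```bash
python3 - <<'E'
from h import *
P=ray("wrist",[(317.2,263.4),(300.3,263),(334.3,263)],6);print(P, np.linalg.norm(P[1]-P[2]));s=sense();print(s["tcp_pos"])
goto((P[0][0],P[0][1],2,83))
E
```

```text
[[ 501.74576127 -430.62085017    6.        ]
 [ 500.2278074  -440.87865242    6.        ]
 [ 502.7639548  -420.17479227    6.        ]] 20.858616171546604
[ 497.13229341 -429.44818804   71.96002962]
[ 501.7 -430.6    2.    83. ] shift [-0.0047 -0.0006  0.07  ] len 70 rotz 0.1
```

```bash

python3 -m handwheel '{"translation":[[-0.002,0,0.015],[-0.002,0,0.03],[-0.002,0,0.045],[-0.002,0,0.05],[-0.002,0,0.05]],"rot":[[0,0,0],[0,0,0],[0,0,0],[0,0,0],[0,0,0]],"hand":[-0.1,-0.1,-0.1,-0.1,-0.1]}'
python3 -m handwheel '{"translation":[[0,0,0],[0,0,0],[0,0,0],[0,0,0],[0,0,0]],"rot":[[0,0,0],[0,0,0],[0,0,0],[0,0,0],[0,0,0]],"hand":[-0.1,-0.1,-0.1,-0.1,-0.1]}'
```

```text
t: 9.52
tcp_pos: [500.2, -431.5, 24.2]
ee_rot: [[-0.993, 0.121, -0.001], [0.121, 0.993, 0.001], [0.001, 0.001, -1.0]]
force: [-0.4, 0.6, -0.6]
opening: 47.2
grasp_force: 0.0
t: 9.93
tcp_pos: [500.7, -432.8, 25.1]
ee_rot: [[-0.993, 0.122, 0.001], [0.122, 0.993, -0.001], [-0.001, -0.001, -1.0]]
force: [-0.1, 0.6, -0.2]
opening: 47.0
grasp_force: 0.0
```

```bash

python3 -m handwheel '{"translation":[[-0.001,0.0015,0.008],[-0.001,0.0015,0.015],[-0.001,0.0015,0.02],[-0.001,0.0015,0.0225],[-0.001,0.0015,0.0225]],"rot":[[0,0,0],[0,0,0],[0,0,0],[0,0,0],[0,0,0]],"hand":[-0.1,-0.1,-0.1,-0.1,-0.1]}'
python3 -m handwheel '{"translation":[[0,0,0],[0,0,0],[0,0,0],[0,0,0],[0,0,0]],"rot":[[0,0,0],[0,0,0],[0,0,0],[0,0,0],[0,0,0]],"hand":[0.9,0.9,0.9,0.9,0.9]}' 30
python3 -m handwheel '{"translation":[[0,0,-0.01],[0,0,-0.03],[0,0,-0.06],[0,0,-0.1],[0,0,-0.14]],"rot":[[0,0,0],[0,0,0],[0,0,0],[0,0,0],[0,0,0]],"hand":[0.9,0.9,0.9,0.9,0.9]}'
python3 -m handwheel '{"translation":[[0,0,0],[0,0,0],[0,0,0],[0,0,0],[0,0,0]],"rot":[[0,0,0],[0,0,0],[0,0,0],[0,0,0],[0,0,0]],"hand":[0.9,0.9,0.9,0.9,0.9]}'
python3 -c "
from h import *
cv2.imwrite('pics/w5.png',snapshot('wrist')[200:480,150:490,::-1])
goto((550,-250,150,83),(605,-34,150,83))"
```

```text
t: 10.35
tcp_pos: [500.6, -430.1, 0.2]
ee_rot: [[-0.993, 0.122, -0.002], [0.122, 0.993, 0.002], [0.002, 0.002, -1.0]]
force: [0.4, 0.2, -0.8]
opening: 46.8
grasp_force: 0.0
t: 10.77
tcp_pos: [501.7, -431.2, 2.1]
ee_rot: [[-0.993, 0.122, 0.0], [0.122, 0.993, -0.0], [-0.0, -0.0, -1.0]]
force: [0.4, 0.4, 0.7]
opening: 19.0
grasp_force: 29.3
t: 11.18
tcp_pos: [500.7, -430.2, 143.0]
ee_rot: [[-0.993, 0.122, -0.002], [0.122, 0.993, 0.002], [0.002, 0.001, -1.0]]
force: [-0.3, -0.3, -0.6]
opening: 18.8
grasp_force: 29.3
t: 11.6
tcp_pos: [500.4, -429.8, 139.8]
ee_rot: [[-0.993, 0.122, -0.003], [0.122, 0.993, 0.003], [0.003, 0.002, -1.0]]
force: [-1.1, 0.4, -0.6]
opening: 19.1
grasp_force: 29.3
[ 550 -250  150   83] shift [-0.0273  0.1846 -0.0102] len 187 rotz 0.0
[605 -34 150  83] shift [-0.0283  0.2211  0.    ] len 223 rotz 0
```

View pics/w5.png

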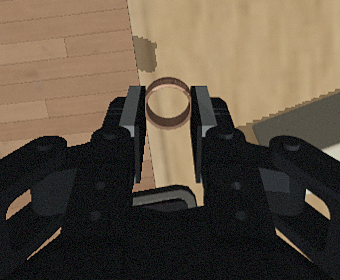

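Picture: ring held at full-image (318,300), but apparently at the front edge of the pads (opening 19 < 22), so I'll compute its offset from the TCP.

```bash
python3 - <<'E'
from h import *
s=sense();print(s["tcp_pos"],s["grasp_force"],s["opening"])
R=np.array(s["ee_rot"])
for u in [(318,300),(318,278),(318,328),(296,302),(340,302)]:
  for z in (-4,):
    P=ray("wrist",[u],s["tcp_pos"][2]+4)[0];print(u,np.round(R.T@(P-s["tcp_pos"]),1))
E
```

```text
[ 500.4828335  -429.93166444  139.77052645] 29.345224841472373 19.2262727761646
(318, 300) [ 3.5 -0.5 -4. ]
(318, 278) [13.4 -0.5 -4. ]
(318, 328) [-9.6 -0.5 -4. ]
(296, 302) [ 2.6 -9.7 -4. ]
(340, 302) [ 2.6  8.8 -4. ]
```

```bash

python3 -m handwheel '{"translation":[[-0.005,0.03,0],[-0.01,0.07,-0.005],[-0.016,0.11,-0.01],[-0.022,0.15,-0.01],[-0.028,0.19,-0.01]],"rot":[[0,0,0],[0,0,0],[0,0,0],[0,0,0],[0,0,0]],"hand":[0.9,0.9,0.9,0.9,0.9]}'
python3 -m handwheel '{"translation":[[-0.005,0.04,0],[-0.01,0.08,0],[-0.016,0.12,0],[-0.022,0.16,0],[-0.026,0.19,0]],"rot":[[0,0,0],[0,0,0],[0,0,0],[0,0,0],[0,0,0]],"hand":[0.9,0.9,0.9,0.9,0.9]}'
python3 -m handwheel '{"translation":[[-0.001,0.01,0],[-0.002,0.018,0],[-0.002,0.018,0],[-0.002,0.018,0],[-0.002,0.018,0]],"rot":[[0,0,0],[0,0,0],[0,0,0],[0,0,0],[0,0,0]],"hand":[0.9,0.9,0.9,0.9,0.9]}'
python3 - <<'E'
from h import *
s=sense();print(s["tcp_pos"],s["opening"])
c=get_calibration("wrist");im=snapshot("wrist")[:,:,::-1].copy();cv2.imwrite("pics/w6.png",im)
b=blob(im,(230,120,410,290),lambda h,s,v:(v<75))
print(cv2.boundingRect(b),quad(ray("wrist",b,44,c)))
goto((606,-34.3,130,83))
E
```

```text
t: 12.07
tcp_pos: [552.1, -244.1, 150.9]
ee_rot: [[-0.992, 0.122, -0.001], [0.122, 0.992, 0.001], [0.001, 0.001, -1.0]]
force: [0.7, 0.2, 0.5]
opening: 19.0
grasp_force: 29.4
t: 12.48
tcp_pos: [600.9, -57.2, 150.6]
ee_rot: [[-0.993, 0.12, -0.002], [0.12, 0.993, 0.001], [0.002, 0.001, -1.0]]
force: [-0.3, 0.1, 0.0]
opening: 19.1
grasp_force: 29.4
t: 12.9
tcp_pos: [605.2, -44.2, 151.5]
ee_rot: [[-0.992, 0.123, -0.001], [0.123, 0.992, -0.0], [0.001, -0.001, -1.0]]
force: [-0.3, 0.0, -0.8]
opening: 19.0
grasp_force: 29.4
[605.15367059 -44.16883264 151.46765356] 19.025352025404715
(301, 191, 56, 94) (array([607.2, -37.5]), 69.6, 40.0, -7.1)
[606.  -34.3 130.   83. ] shift [0.0005 0.01   0.0216] len 24 rotz -0.1
```

View pics/w6.png

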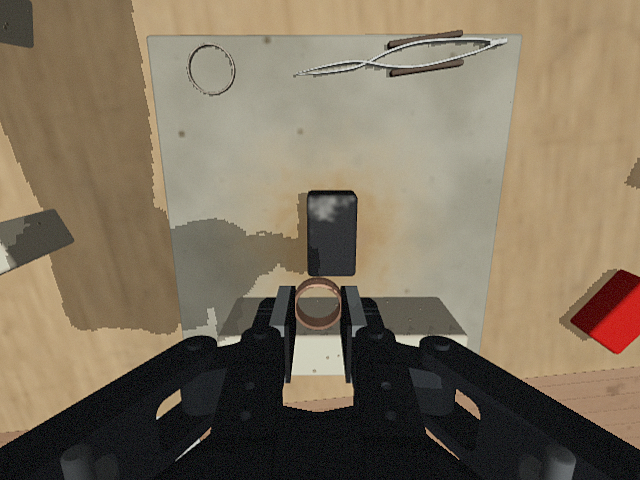

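Wrist view: charcoal top corners (308,191), (357,191), (356,275), (308,275); board front corners (148,36), (521,36); ring held at (318,303).

```bash
python3 - <<'E'
from h import *
s=sense();R=s["ee_rot"]
print("char",quad(ray("wrist",[(308,191),(357,191),(356,275),(308,275)],44)))
B=ray("wrist",[(148,36),(521,36),(481,335),(182,330)],16)[:,:2]
a=np.radians(-6.9);x=np.array([np.cos(a),np.sin(a)]);y=np.array([-x[1],x[0]])
print("front mid X",B[:2]@x,"centreX",(B[:2]@x).mean()+136.5,"Y",B@y); d=B[1]-B[0];print(np.degrees(np.arctan2(d[1],d[0])),np.linalg.norm(d))
print("ring in tool",[np.round(R.T@(ray("wrist",[u],s["tcp_pos"][2]+6)[0]-s["tcp_pos"]),1) for u in[(318,278),(318,330),(295,304),(342,304)]])
E
```

```text
char (array([604.1, -34. ]), 62.5, 35.7, -7.1)
front mid X [468.82746698 469.77316033] centreX 605.8003136542078 Y [-88.76301333 169.21020878 169.78296191 -89.69238997]
82.88996271543772 257.97495549586426
ring in tool [array([14.3, -0.5, -6. ]), array([-9.4, -0.5, -6. ]), array([  2.7, -10. ,  -6. ]), array([ 2.7,  9.5, -6. ])]
```

```bash

python3 -m handwheel '{"translation":[[0,0.006,0.02],[0,0.01,0.04],[0,0.01,0.06],[0,0.01,0.075],[0,0.01,0.08]],"rot":[[0,0,0],[0,0,0],[0,0,0],[0,0,0],[0,0,0]],"hand":[0.9,0.9,0.9,0.9,0.9]}'
python3 -m handwheel '{"translation":[[0,0,0],[0,0,0],[0,0,0],[0,0,0],[0,0,0]],"rot":[[0,0,0],[0,0,0],[0,0,0],[0,0,0],[0,0,0]],"hand":[0.9,0.9,0.9,0.9,0.9]}'
python3 -c "
from h import *
goto((606.6,-34.3,46.5,83))"
```

```text
t: 13.37
tcp_pos: [604.4, -33.9, 69.1]
ee_rot: [[-0.992, 0.124, -0.005], [0.124, 0.992, 0.001], [0.005, -0.0, -1.0]]
force: [-0.6, -0.1, -0.1]
opening: 19.4
grasp_force: 29.4
t: 13.78
tcp_pos: [607.7, -33.1, 73.1]
ee_rot: [[-0.993, 0.122, 0.002], [0.122, 0.993, -0.0], [-0.002, -0.0, -1.0]]
force: [0.1, -0.2, 0.5]
opening: 19.3
grasp_force: 29.4
[606.6 -34.3  46.5  83. ] shift [ 0.001  -0.0013  0.0266] len 27 rotz 0.0
```

```bash

python3 -m handwheel '{"translation":[[0.001,-0.001,0.008],[0.001,-0.001,0.016],[0.001,-0.001,0.022],[0.001,-0.001,0.026],[0.001,-0.001,0.026]],"rot":[[0,0,0],[0,0,0],[0,0,0],[0,0,0],[0,0,0]],"hand":[0.9,0.9,0.9,0.9,0.9]}'
python3 -m handwheel '{"translation":[[0,0,0],[0,0,0],[0,0,0],[0,0,0],[0,0,0]],"rot":[[0,0,0],[0,0,0],[0,0,0],[0,0,0],[0,0,0]],"hand":[0,0,0,0,0]}'
python3 -m handwheel '{"translation":[[0,0,-0.01],[0,0,-0.04],[0,0,-0.08],[0,0,-0.11],[0,0,-0.12]],"rot":[[0,0,0],[0,0,0],[0,0,0],[0,0,0],[0,0,0]],"hand":[0,0,0,0,0]}'
python3 -m handwheel '{"translation":[[0,0,0],[0,0,0],[0,0,0],[0,0,0],[0,0,0]],"rot":[[0,0,0],[0,0,0],[0,0,0],[0,0,0],[0,0,0]],"hand":[-0.4,-0.4,-0.4,-0.4,-0.4]}'
python3 -c "
from h import *
im=snapshot('wrist')[:,:,::-1];cv2.imwrite('pics/w7.png',im);cv2.imwrite('pics/w7c.png',cv2.resize(im[160:320,240:400],None,fx=3,fy=3))
print(get_calibration('wrist'))
goto((595,-170,180,50),(591,-312,180,16))"
```

```text
t: 14.2
tcp_pos: [604.7, -33.6, 46.1]
ee_rot: [[-0.993, 0.122, -0.002], [0.122, 0.993, 0.0], [0.002, -0.0, -1.0]]
force: [-3.2, -0.0, 7.7]
opening: 19.4
grasp_force: 30.2
t: 14.62
tcp_pos: [605.4, -33.7, 45.4]
ee_rot: [[-0.993, 0.122, -0.001], [0.122, 0.993, 0.0], [0.001, 0.0, -1.0]]
force: [-0.5, -0.0, -0.5]
opening: 42.5
grasp_force: 0.0
t: 15.03
tcp_pos: [609.3, -34.3, 172.5]
ee_rot: [[-0.993, 0.122, 0.01], [0.122, 0.993, -0.002], [-0.01, -0.0, -1.0]]
force: [1.7, -0.5, -0.2]
opening: 42.7
grasp_force: 0.0
t: 15.45
tcp_pos: [604.1, -33.5, 163.6]
ee_rot: [[-0.993, 0.122, -0.004], [0.122, 0.993, 0.001], [0.004, 0.0, -1.0]]
force: [0.7, 0.6, 0.3]
opening: 60.0
grasp_force: 0.0
{'K': array([[358.97795944,   0.        , 317.64245992],
       [  0.        , 358.97795944, 241.09346264],
       [  0.        ,   0.        ,   1.        ]]), 'origin': array([536.51338242, -25.84846295, 306.20701659]), 'rotation': array([[ 1.21704651e-01, -9.55173907e-01, -2.69871794e-01],
       [ 9.92566347e-01,  1.17162359e-01,  3.29397596e-02],
       [ 1.55617256e-04, -2.71874583e-01,  9.62332680e-01]])}
[ 595 -170  180   50] shift [-0.0073 -0.1366 -0.0161] len 138 rotz 33.0
[ 591 -312  180   16] shift [-0.0882 -0.1113  0.    ] len 142 rotz 34
```

View pics/w7c.png

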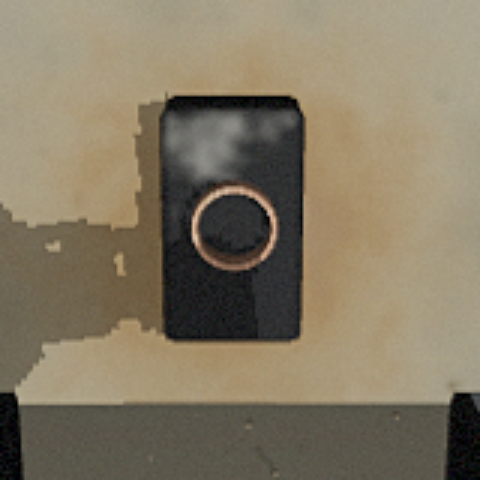

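The crop shows the ring flat, centred at (235,227) on the charcoal's centre (233,223). Next is the tall brick on the right.

```bash

python3 -m handwheel '{"translation":[[-0.001,-0.02,-0.01],[-0.003,-0.05,-0.016],[-0.005,-0.08,-0.016],[-0.007,-0.11,-0.016],[-0.007,-0.137,-0.016]],"rot":[[0,0,6],[0,0,13],[0,0,20],[0,0,27],[0,0,33]],"hand":[-0.4,-0.4,-0.4,-0.4,-0.4]}'
python3 -m handwheel '{"translation":[[-0.017,-0.022,0],[-0.035,-0.044,0],[-0.053,-0.067,0],[-0.071,-0.09,0],[-0.088,-0.111,0]],"rot":[[0,0,7],[0,0,14],[0,0,21],[0,0,28],[0,0,34]],"hand":[-0.4,-0.4,-0.4,-0.4,-0.4]}'
python3 -m handwheel '{"translation":[[0,0,0],[0,0,0],[0,0,0],[0,0,0],[0,0,0]],"rot":[[0,0,0],[0,0,0],[0,0,0],[0,0,0],[0,0,0]],"hand":[-0.4,-0.4,-0.4,-0.4,-0.4]}'
python3 - <<'E'
from h import *
s=sense();print(s["tcp_pos"])
c=get_calibration("wrist");im=snapshot("wrist")[:,:,::-1].copy();cv2.imwrite("pics/w8.png",im)
for v0 in(175,190,205):
  b=blob(im,(200,60,440,330),lambda h,s,v:(s<60)&(v>v0))
  print(cv2.boundingRect(b),quad(ray("wrist",b,64,c)))
cv2.imwrite("pics/w8c.png",im[60:330,160:480])
goto((591,-312,60,16))
E
```

```text
t: 15.92
tcp_pos: [595.7, -172.0, 181.1]
ee_rot: [[-0.762, 0.647, -0.001], [0.647, 0.762, 0.0], [0.001, -0.0, -1.0]]
force: [0.9, 0.0, 0.5]
opening: 59.7
grasp_force: 0.0
t: 16.33
tcp_pos: [591.3, -313.6, 180.7]
ee_rot: [[-0.27, 0.963, -0.001], [0.963, 0.27, 0.001], [0.001, -0.001, -1.0]]
force: [0.3, 0.0, 0.3]
opening: 60.2
grasp_force: 0.0
t: 16.75
tcp_pos: [592.0, -310.8, 181.5]
ee_rot: [[-0.278, 0.961, -0.001], [0.961, 0.278, 0.001], [0.001, -0.0, -1.0]]
force: [0.4, 0.1, -0.0]
opening: 59.8
grasp_force: 0.0
[ 591.95540957 -310.80542287  181.5492754 ]
(300, 157, 43, 140) (array([ 594.3, -307. ]), 106.6, 30.2, -73.9)
(301, 157, 42, 139) (array([ 594. , -306.6]), 105.8, 29.0, -74.2)
(338, 291, 1, 1) (array([ 620.7, -350.4]), 0.0, 0.0, 0.0)
[ 591 -312   60   16] shift [-0.0008 -0.0013  0.1217] len 122 rotz 0.1
```

View pics/w8c.png

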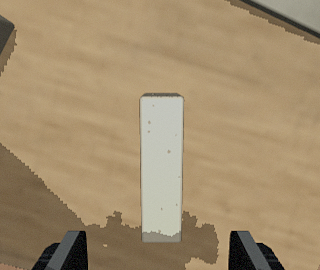

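The crop shows the brick top with corners at full-image (300,157), (343,157), (341,302), (302,302), square to the jaws.

```bash
python3 - <<'E'
from h import *
q=quad(ray("wrist",[(300,157),(343,157),(341,302),(302,302)],64));print(q)
goto((*q[0],37,q[3]+90))
E
```

```text
(array([ 595.5, -309.5]), 111.8, 30.9, -73.8)
[ 595.5 -309.5   37.    16.2] shift [0.0004 0.0037 0.1447] len 145 rotz -0.1
```

```bash

python3 -m handwheel '{"translation":[[0,0.0035,0.02],[0,0.0035,0.05],[0,0.0035,0.075],[0,0.0035,0.09],[0,0.0035,0.1]],"rot":[[0,0,0],[0,0,0],[0,0,0],[0,0,0],[0,0,0]],"hand":[-0.4,-0.4,-0.4,-0.4,-0.4]}'
python3 -m handwheel '{"translation":[[0,0,0.012],[0,0,0.024],[0,0,0.036],[0,0,0.0445],[0,0,0.0445]],"rot":[[0,0,0],[0,0,0],[0,0,0],[0,0,0],[0,0,0]],"hand":[-0.4,-0.4,-0.4,-0.4,-0.4]}'
python3 -m handwheel '{"translation":[[0,0,0],[0,0,0],[0,0,0],[0,0,0],[0,0,0]],"rot":[[0,0,0],[0,0,0],[0,0,0],[0,0,0],[0,0,0]],"hand":[0.7,0.7,0.7,0.7,0.7]}' 70
python3 -c "
from h import *
print(sense()['tcp_pos'])"
python3 -m handwheel '{"translation":[[0,0,-0.005],[0,0,-0.02],[0,0,-0.05],[0,0,-0.08],[0,0,-0.1]],"rot":[[0,0,0],[0,0,0],[0,0,0],[0,0,0],[0,0,0]],"hand":[0.7,0.7,0.7,0.7,0.7]}'
python3 -m handwheel '{"translation":[[0,0,-0.01],[0,0,-0.02],[0,0,-0.03],[0,0,-0.03],[0,0,-0.03]],"rot":[[0,0,0],[0,0,0],[0,0,0],[0,0,0],[0,0,0]],"hand":[0.7,0.7,0.7,0.7,0.7]}'
```

```text
t: 17.22
tcp_pos: [594.0, -309.3, 79.3]
ee_rot: [[-0.277, 0.961, -0.003], [0.961, 0.277, 0.002], [0.003, -0.003, -1.0]]
force: [-0.1, -0.1, 0.3]
opening: 59.6
grasp_force: 0.0
t: 17.63
tcp_pos: [594.1, -310.4, 35.1]
ee_rot: [[-0.276, 0.961, -0.003], [0.961, 0.276, 0.002], [0.003, -0.002, -1.0]]
force: [-0.4, 0.8, -0.7]
opening: 59.9
grasp_force: 0.0
t: 18.05
tcp_pos: [596.1, -311.8, 38.4]
ee_rot: [[-0.276, 0.961, 0.002], [0.961, 0.276, -0.001], [-0.002, 0.001, -1.0]]
force: [0.1, 0.4, 2.4]
opening: 30.6
grasp_force: 69.8
[ 596.11216568 -311.76636112   38.38384078]
t: 18.47
tcp_pos: [595.9, -311.4, 139.8]
ee_rot: [[-0.276, 0.961, 0.001], [0.961, 0.276, -0.001], [-0.001, 0.001, -1.0]]
force: [0.6, -1.0, -2.4]
opening: 30.8
grasp_force: 69.7
t: 18.88
tcp_pos: [595.1, -311.0, 166.7]
ee_rot: [[-0.276, 0.961, -0.001], [0.961, 0.276, 0.0], [0.001, -0.001, -1.0]]
force: [-0.3, 0.1, -3.1]
opening: 30.7
grasp_force: 69.7
```

```bash

python3 -c "
from h import *
goto((597,-195,166,50),(597.8,-79.9,130,83.1))"
```

```text
[ 597 -195  166   50] shift [0.111  0.0338 0.0007] len 116 rotz -34.0
[597.8 -79.9 130.   83.1] shift [0.0734 0.0887 0.036 ] len 121 rotz -33.1
```

```bash

python3 -m handwheel '{"translation":[[0.018,0.005,0],[0.04,0.012,0],[0.065,0.02,0],[0.09,0.027,0],[0.111,0.034,0]],"rot":[[0,0,-6],[0,0,-13],[0,0,-20],[0,0,-27],[0,0,-34]],"hand":[0.7,0.7,0.7,0.7,0.7]}'
python3 -m handwheel '{"translation":[[0.016,0.018,0],[0.032,0.036,0.01],[0.048,0.056,0.02],[0.062,0.074,0.03],[0.0734,0.0887,0.036]],"rot":[[0,0,-7],[0,0,-14],[0,0,-21],[0,0,-28],[0,0,-33]],"hand":[0.7,0.7,0.7,0.7,0.7]}'
python3 -m handwheel '{"translation":[[0,0,0.01],[0,0,0.02],[0,0,0.03],[0,0,0.03],[0,0,0.03]],"rot":[[0,0,0],[0,0,0],[0,0,0],[0,0,0],[0,0,0]],"hand":[0.7,0.7,0.7,0.7,0.7]}'
python3 -m handwheel '{"translation":[[0,0,0],[0,0,0],[0,0,0],[0,0,0],[0,0,0]],"rot":[[0,0,0],[0,0,0],[0,0,0],[0,0,0],[0,0,0]],"hand":[0.7,0.7,0.7,0.7,0.7]}'
python3 -c "
from h import *
goto((597.8,-79.9,55,83.1))"
```

```text
t: 19.3
tcp_pos: [595.8, -193.1, 165.1]
ee_rot: [[-0.77, 0.638, -0.004], [0.638, 0.77, 0.002], [0.004, -0.001, -1.0]]
force: [0.5, -0.2, -2.5]
opening: 31.0
grasp_force: 69.7
t: 19.72
tcp_pos: [596.0, -77.7, 128.3]
ee_rot: [[-0.993, 0.115, -0.005], [0.115, 0.993, 0.002], [0.005, 0.001, -1.0]]
force: [-0.4, -0.0, -3.5]
opening: 30.9
grasp_force: 69.7
t: 20.13
tcp_pos: [597.2, -80.7, 99.9]
ee_rot: [[-0.992, 0.123, -0.003], [0.123, 0.992, 0.0], [0.003, 0.0, -1.0]]
force: [-0.8, -0.1, -2.6]
opening: 30.9
grasp_force: 69.8
t: 20.55
tcp_pos: [598.5, -80.2, 101.8]
ee_rot: [[-0.993, 0.122, 0.001], [0.122, 0.993, -0.0], [-0.001, -0.0, -1.0]]
force: [-0.7, 0.4, -2.6]
opening: 30.5
grasp_force: 69.8
[597.8 -79.9  55.   83.1] shift [0.0008 0.0002 0.0468] len 47 rotz -0.1
```

```bash

python3 -m handwheel '{"translation":[[0,0,0.012],[0,0,0.024],[0,0,0.034],[0,0,0.04],[0,0,0.042]],"rot":[[0,0,0],[0,0,0],[0,0,0],[0,0,0],[0,0,0]],"hand":[0.7,0.7,0.7,0.7,0.7]}'
python3 -m handwheel '{"translation":[[0,0,0.001],[0,0,0.002],[0,0,0.003],[0,0,0.003],[0,0,0.003]],"rot":[[0,0,0],[0,0,0],[0,0,0],[0,0,0],[0,0,0]],"hand":[0.7,0.7,0.7,0.7,0.7]}'
```

```text
t: 20.97
tcp_pos: [596.2, -79.5, 56.7]
ee_rot: [[-0.993, 0.122, -0.004], [0.122, 0.993, 0.001], [0.004, 0.001, -1.0]]
force: [-0.0, -0.0, -2.8]
opening: 31.1
grasp_force: 69.8
t: 21.38
tcp_pos: [598.6, -80.1, 56.8]
ee_rot: [[-0.993, 0.122, 0.001], [0.122, 0.993, -0.0], [-0.001, -0.0, -1.0]]
force: [0.4, 0.4, -3.0]
opening: 30.6
grasp_force: 69.8
```

```bash

python3 -m handwheel '{"translation":[[0,0,0.0005],[0,0,0.001],[0,0,0.0015],[0,0,0.0015],[0,0,0.0015]],"rot":[[0,0,0],[0,0,0],[0,0,0],[0,0,0],[0,0,0]],"hand":[0.7,0.7,0.7,0.7,0.7]}'
python3 -m handwheel '{"translation":[[0,0,0.0005],[0,0,0.001],[0,0,0.001],[0,0,0.001],[0,0,0.001]],"rot":[[0,0,0],[0,0,0],[0,0,0],[0,0,0],[0,0,0]],"hand":[0.7,0.7,0.7,0.7,0.7]}'
```

```text
t: 21.8
tcp_pos: [598.1, -80.0, 54.8]
ee_rot: [[-0.993, 0.122, -0.0], [0.122, 0.993, 0.0], [0.0, -0.0, -1.0]]
force: [0.0, 0.5, -2.9]
opening: 30.3
grasp_force: 69.8
t: 22.22
tcp_pos: [598.2, -80.0, 54.6]
ee_rot: [[-0.993, 0.122, 0.0], [0.122, 0.993, -0.0], [-0.0, -0.0, -1.0]]
force: [-3.0, -0.1, 5.5]
opening: 30.6
grasp_force: 70.8
```

```bash

python3 -m handwheel '{"translation":[[0,0,-0.0005],[0,0,-0.0005],[0,0,-0.0005],[0,0,-0.0005],[0,0,-0.0005]],"rot":[[0,0,0],[0,0,0],[0,0,0],[0,0,0],[0,0,0]],"hand":[-0.1,-0.1,-0.1,-0.1,-0.1]}'
python3 -m handwheel '{"translation":[[0,0,-0.01],[0,0,-0.03],[0,0,-0.06],[0,0,-0.1],[0,0,-0.13]],"rot":[[0,0,0],[0,0,0],[0,0,0],[0,0,0],[0,0,0]],"hand":[-0.1,-0.1,-0.1,-0.1,-0.1]}'
python3 -m handwheel '{"translation":[[0,0,0],[0,0,0],[0,0,0],[0,0,0],[0,0,0]],"rot":[[0,0,0],[0,0,0],[0,0,0],[0,0,0],[0,0,0]],"hand":[-0.4,-0.4,-0.4,-0.4,-0.4]}'
python3 - <<'E'
from h import *
s=sense();print(s["tcp_pos"])
c=get_calibration("wrist");im=snapshot("wrist")[:,:,::-1].copy();cv2.imwrite("pics/w9.png",im)
import pickle;pickle.dump(c,open("w9.pkl","wb"))
b=blob(im,(230,60,420,330),lambda h,s,v:(s<60)&(v>175))
print(cv2.boundingRect(b),quad(ray("wrist",b,80,c)))
goto((600,60,190,100),(605,200,190,130),(605,281,190,155))
E
```

```text
t: 22.63
tcp_pos: [598.3, -80.0, 54.2]
ee_rot: [[-0.993, 0.122, 0.0], [0.122, 0.993, -0.0], [-0.0, -0.0, -1.0]]
force: [-0.1, -0.3, -0.0]
opening: 46.6
grasp_force: 0.0
t: 23.05
tcp_pos: [598.6, -80.1, 187.4]
ee_rot: [[-0.993, 0.122, 0.002], [0.122, 0.993, -0.0], [-0.002, -0.0, -1.0]]
force: [1.8, -0.9, 1.8]
opening: 46.9
grasp_force: 0.0
t: 23.47
tcp_pos: [596.9, -79.7, 182.5]
ee_rot: [[-0.993, 0.122, -0.003], [0.122, 0.993, 0.001], [0.003, 0.0, -1.0]]
force: [-0.0, 0.2, -0.0]
opening: 59.5
grasp_force: 0.0
[596.89311342 -79.68411148 182.5353684 ]
(294, 158, 46, 153) (array([595.7, -81. ]), 111.2, 30.5, -6.9)
[600  60 190 100] shift [ 0.014   0.139  -0.0075] len 140 rotz -17.0
[605 200 190 130] shift [-0.0292  0.137   0.    ] len 140 rotz -30
[605 281 190 155] shift [-0.0521  0.062   0.    ] len 81 rotz -25
```

View pics/w9.png

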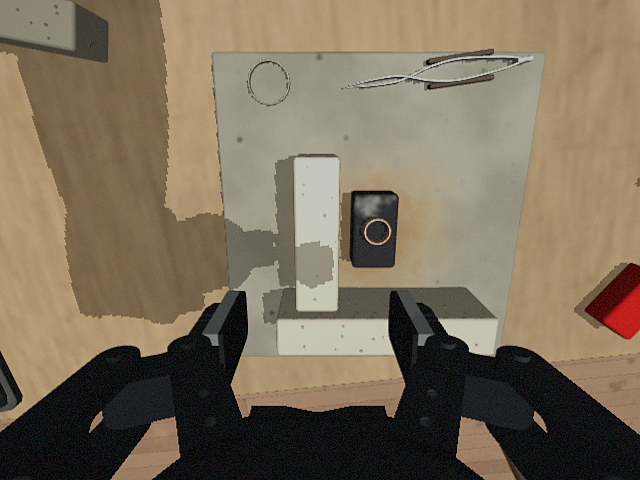

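The right brick stands well: about 2.8 mm forward and 48 mm right in board axes, parallel, with ring and charcoal untouched at (377,232). Next is the left brick.

```bash

python3 -m handwheel '{"translation":[[0.003,0.028,-0.007],[0.006,0.056,-0.007],[0.009,0.085,-0.007],[0.012,0.115,-0.007],[0.014,0.139,-0.007]],"rot":[[0,0,-4],[0,0,-8],[0,0,-12],[0,0,-17],[0,0,-17]],"hand":[-0.4,-0.4,-0.4,-0.4,-0.4]}'
python3 -m handwheel '{"translation":[[-0.006,0.028,0],[-0.012,0.056,0],[-0.018,0.085,0],[-0.024,0.115,0],[-0.029,0.137,0]],"rot":[[0,0,-6],[0,0,-12],[0,0,-18],[0,0,-24],[0,0,-30]],"hand":[-0.4,-0.4,-0.4,-0.4,-0.4]}'
python3 -m handwheel '{"translation":[[-0.012,0.014,0],[-0.024,0.028,0],[-0.036,0.042,0],[-0.048,0.056,0],[-0.052,0.062,0]],"rot":[[0,0,-6],[0,0,-12],[0,0,-18],[0,0,-25],[0,0,-25]],"hand":[-0.4,-0.4,-0.4,-0.4,-0.4]}'
python3 -m handwheel '{"translation":[[0,0,0],[0,0,0],[0,0,0],[0,0,0],[0,0,0]],"rot":[[0,0,0],[0,0,0],[0,0,0],[0,0,0],[0,0,0]],"hand":[-0.4,-0.4,-0.4,-0.4,-0.4]}'
python3 - <<'E'
from h import *
s=sense();print(s["tcp_pos"])
c=get_calibration("wrist");im=snapshot("wrist")[:,:,::-1].copy();cv2.imwrite("pics/w10.png",im)
import pickle;pickle.dump(c,open("w10.pkl","wb"))
for v0 in (110,140,175,190):
  b=blob(im,(200,60,440,340),lambda h,s,v:(s<60)&(v>v0))
  q=quad(ray("wrist",b,64,c));print(cv2.boundingRect(b),q)
goto((*q[0],37,q[3]+90))
E
```

```text
t: 23.93
tcp_pos: [600.3, 61.5, 190.2]
ee_rot: [[-0.984, -0.177, -0.002], [-0.177, 0.984, 0.001], [0.002, 0.001, -1.0]]
force: [0.7, 0.2, -0.7]
opening: 59.5
grasp_force: 0.0
t: 24.35
tcp_pos: [605.0, 201.8, 190.0]
ee_rot: [[-0.762, -0.648, -0.002], [-0.648, 0.762, 0.0], [0.002, 0.002, -1.0]]
force: [0.7, -1.2, 0.6]
opening: 59.9
grasp_force: 0.0
t: 24.77
tcp_pos: [605.3, 282.5, 189.9]
ee_rot: [[-0.419, -0.908, -0.002], [-0.908, 0.419, 0.0], [0.001, 0.002, -1.0]]
force: [1.0, -1.1, -0.3]
opening: 59.8
grasp_force: 0.0
t: 25.18
tcp_pos: [606.0, 279.5, 191.4]
ee_rot: [[-0.424, -0.906, -0.0], [-0.906, 0.424, -0.0], [0.0, -0.0, -1.0]]
force: [0.6, 0.2, -0.3]
opening: 60.0
grasp_force: 0.0
[606.013766   279.54011017 191.35996396]
(300, 167, 42, 140) (array([608. , 285.6]), 112.4, 31.3, 65.1)
(300, 168, 41, 139) (array([608.2, 285.9]), 111.7, 31.0, 65.1)
(300, 182, 41, 124) (array([610.2, 290.3]), 100.5, 30.3, 65.1)
(301, 183, 40, 123) (array([610.2, 290.7]), 99.8, 29.7, 65.1)
[610.2 290.7  37.  155.1] shift [-0.0117  0.0009  0.1544] len 155 rotz -0.2
```

```bash

python3 -c "
from h import *
goto((608,285.3,38,155.1))"
python3 -m handwheel '{"translation":[[-0.003,0.001,0.02],[-0.006,0.001,0.05],[-0.006,0.001,0.08],[-0.006,0.001,0.1],[-0.006,0.001,0.108]],"rot":[[0,0,0],[0,0,0],[0,0,0],[0,0,0],[0,0,0]],"hand":[-0.4,-0.4,-0.4,-0.4,-0.4]}'
python3 -m handwheel '{"translation":[[0,0,0.012],[0,0,0.024],[0,0,0.036],[0,0,0.0445],[0,0,0.0445]],"rot":[[0,0,0],[0,0,0],[0,0,0],[0,0,0],[0,0,0]],"hand":[-0.4,-0.4,-0.4,-0.4,-0.4]}'
python3 -m handwheel '{"translation":[[0,0,0],[0,0,0],[0,0,0],[0,0,0],[0,0,0]],"rot":[[0,0,0],[0,0,0],[0,0,0],[0,0,0],[0,0,0]],"hand":[0.7,0.7,0.7,0.7,0.7]}' 70
python3 -m handwheel '{"translation":[[0,0,0],[0,0,0],[0,0,0],[0,0,0],[0,0,0]],"rot":[[0,0,0],[0,0,0],[0,0,0],[0,0,0],[0,0,0]],"hand":[0.7,0.7,0.7,0.7,0.7]}'
python3 -m handwheel '{"translation":[[0,0,-0.005],[0,0,-0.02],[0,0,-0.05],[0,0,-0.085],[0,0,-0.12]],"rot":[[0,0,0],[0,0,0],[0,0,0],[0,0,0],[0,0,0]],"hand":[0.7,0.7,0.7,0.7,0.7]}'
python3 -m handwheel '{"translation":[[0,0,-0.01],[0,0,-0.01],[0,0,-0.01],[0,0,-0.01],[0,0,-0.01]],"rot":[[0,0,0],[0,0,0],[0,0,0],[0,0,0],[0,0,0]],"hand":[0.7,0.7,0.7,0.7,0.7]}'
```

```text
[608.  285.3  38.  155.1] shift [-0.0059  0.0006  0.1534] len 154 rotz -0.2
t: 25.65
tcp_pos: [604.8, 284.9, 79.3]
ee_rot: [[-0.423, -0.906, -0.006], [-0.906, 0.423, -0.002], [0.005, 0.005, -1.0]]
force: [0.0, -0.1, -0.7]
opening: 59.5
grasp_force: 0.0
t: 26.07
tcp_pos: [606.3, 285.9, 36.9]
ee_rot: [[-0.423, -0.906, -0.003], [-0.906, 0.423, -0.001], [0.002, 0.002, -1.0]]
force: [0.4, -0.0, 0.5]
opening: 59.5
grasp_force: 0.0
t: 26.48
tcp_pos: [608.4, 286.8, 39.9]
ee_rot: [[-0.422, -0.906, 0.002], [-0.906, 0.422, 0.001], [-0.001, -0.002, -1.0]]
force: [-0.0, -0.0, 2.5]
opening: 30.8
grasp_force: 69.7
t: 26.9
tcp_pos: [608.4, 286.8, 39.9]
ee_rot: [[-0.422, -0.906, 0.002], [-0.906, 0.422, 0.001], [-0.001, -0.001, -1.0]]
force: [-0.3, 1.0, 6.2]
opening: 30.5
grasp_force: 70.3
t: 27.32
tcp_pos: [605.5, 285.6, 157.8]
ee_rot: [[-0.422, -0.906, -0.005], [-0.906, 0.423, -0.002], [0.004, 0.004, -1.0]]
force: [0.7, 0.5, -1.7]
opening: 31.0
grasp_force: 69.5
t: 27.73
tcp_pos: [605.4, 285.6, 165.3]
ee_rot: [[-0.422, -0.906, -0.006], [-0.906, 0.422, -0.002], [0.004, 0.004, -1.0]]
force: [1.1, 0.4, -1.7]
opening: 31.0
grasp_force: 69.6
```

```bash

python3 -c "
from h import *
goto((606,180,165,121),(608,75,150,88),(608.2,13,110,83.1))"
```

```text
[606 180 165 121] shift [ 0.0955 -0.0452  0.0003] len 106 rotz 34.0
[608  75 150  88] shift [ 0.0524 -0.091   0.015 ] len 106 rotz 33
[608.2  13.  110.   83.1] shift [-0.0024 -0.062   0.04  ] len 74 rotz 4.9
```

```bash

python3 -m handwheel '{"translation":[[0.018,-0.009,0],[0.037,-0.018,0],[0.057,-0.027,0],[0.077,-0.036,0],[0.0955,-0.045,0]],"rot":[[0,0,7],[0,0,14],[0,0,21],[0,0,28],[0,0,34]],"hand":[0.7,0.7,0.7,0.7,0.7]}'
python3 -m handwheel '{"translation":[[0.01,-0.018,0.003],[0.02,-0.036,0.006],[0.03,-0.054,0.01],[0.041,-0.073,0.015],[0.0524,-0.091,0.015]],"rot":[[0,0,7],[0,0,14],[0,0,21],[0,0,28],[0,0,33]],"hand":[0.7,0.7,0.7,0.7,0.7]}'
python3 -m handwheel '{"translation":[[0,-0.015,0.008],[-0.001,-0.03,0.018],[-0.002,-0.045,0.028],[-0.002,-0.06,0.036],[-0.0024,-0.062,0.04]],"rot":[[0,0,2],[0,0,5],[0,0,5],[0,0,5],[0,0,5]],"hand":[0.7,0.7,0.7,0.7,0.7]}'
python3 -m handwheel '{"translation":[[0,0,0],[0,0,0],[0,0,0],[0,0,0],[0,0,0]],"rot":[[0,0,0],[0,0,0],[0,0,0],[0,0,0],[0,0,0]],"hand":[0.7,0.7,0.7,0.7,0.7]}'
python3 -c "
from h import *
goto((608.2,13,58,83.1))"
```

```text
t: 28.15
tcp_pos: [606.2, 179.5, 166.2]
ee_rot: [[-0.86, -0.51, -0.004], [-0.51, 0.86, -0.001], [0.004, 0.001, -1.0]]
force: [0.2, -0.1, -1.9]
opening: 30.6
grasp_force: 69.6
t: 28.57
tcp_pos: [607.7, 74.7, 150.3]
ee_rot: [[-0.999, 0.04, -0.006], [0.04, 0.999, -0.0], [0.006, -0.0, -1.0]]
force: [0.4, 0.5, -1.2]
opening: 30.5
grasp_force: 69.6
t: 28.98
tcp_pos: [608.5, 11.6, 111.1]
ee_rot: [[-0.993, 0.122, -0.004], [0.122, 0.993, -0.001], [0.004, -0.001, -1.0]]
force: [0.4, 1.1, -1.6]
opening: 31.0
grasp_force: 69.7
t: 29.4
tcp_pos: [610.8, 14.4, 114.5]
ee_rot: [[-0.993, 0.12, 0.001], [0.12, 0.993, 0.0], [-0.001, 0.0, -1.0]]
force: [0.1, -0.2, -2.6]
opening: 30.7
grasp_force: 69.7
[608.2  13.   58.   83.1] shift [ 0.0024 -0.0017  0.0565] len 57 rotz -0.0
```

```bash

python3 -m handwheel '{"translation":[[0.002,-0.001,0.012],[0.002,-0.001,0.026],[0.002,-0.001,0.04],[0.002,-0.001,0.049],[0.002,-0.001,0.051]],"rot":[[0,0,0],[0,0,0],[0,0,0],[0,0,0],[0,0,0]],"hand":[0.7,0.7,0.7,0.7,0.7]}'
python3 -m handwheel '{"translation":[[0,0,0.001],[0,0,0.002],[0,0,0.003],[0,0,0.003],[0,0,0.003]],"rot":[[0,0,0],[0,0,0],[0,0,0],[0,0,0],[0,0,0]],"hand":[0.7,0.7,0.7,0.7,0.7]}'
```

```text
t: 29.82
tcp_pos: [605.9, 13.4, 60.2]
ee_rot: [[-0.993, 0.121, -0.004], [0.121, 0.993, 0.0], [0.004, -0.0, -1.0]]
force: [-0.3, 0.6, -2.3]
opening: 30.7
grasp_force: 69.7
t: 30.23
tcp_pos: [608.7, 13.0, 60.5]
ee_rot: [[-0.993, 0.122, 0.001], [0.122, 0.993, -0.0], [-0.001, 0.0, -1.0]]
force: [-0.0, -0.6, -2.6]
opening: 30.9
grasp_force: 69.7
```

```bash

python3 -m handwheel '{"translation":[[0,0,0.001],[0,0,0.002],[0,0,0.003],[0,0,0.003],[0,0,0.003]],"rot":[[0,0,0],[0,0,0],[0,0,0],[0,0,0],[0,0,0]],"hand":[0.7,0.7,0.7,0.7,0.7]}'
python3 -m handwheel '{"translation":[[0,0,0.0005],[0,0,0.001],[0,0,0.001],[0,0,0.001],[0,0,0.001]],"rot":[[0,0,0],[0,0,0],[0,0,0],[0,0,0],[0,0,0]],"hand":[0.7,0.7,0.7,0.7,0.7]}'
```

```text
t: 30.65
tcp_pos: [608.0, 13.1, 56.7]
ee_rot: [[-0.993, 0.122, -0.0], [0.122, 0.993, 0.0], [0.0, 0.0, -1.0]]
force: [0.7, 1.0, -2.2]
opening: 30.7
grasp_force: 69.7
t: 31.07
tcp_pos: [608.1, 13.1, 56.2]
ee_rot: [[-0.993, 0.122, 0.0], [0.122, 0.993, -0.0], [-0.0, -0.0, -1.0]]
force: [-0.9, 0.3, 1.9]
opening: 30.5
grasp_force: 70.1
```

```bash

python3 -m handwheel '{"translation":[[0,0,0],[0,0,0],[0,0,0],[0,0,0],[0,0,0]],"rot":[[0,0,0],[0,0,0],[0,0,0],[0,0,0],[0,0,0]],"hand":[-0.1,-0.1,-0.1,-0.1,-0.1]}'
python3 -m handwheel '{"translation":[[0,0,-0.01],[0,0,-0.03],[0,0,-0.06],[0,0,-0.1],[0,0,-0.13]],"rot":[[0,0,0],[0,0,0],[0,0,0],[0,0,0],[0,0,0]],"hand":[-0.1,-0.1,-0.1,-0.1,-0.1]}'
python3 -m handwheel '{"translation":[[0,0,0],[0,0,0],[0,0,0],[0,0,0],[0,0,0]],"rot":[[0,0,0],[0,0,0],[0,0,0],[0,0,0],[0,0,0]],"hand":[-1,-1,-1,-1,-1]}'
python3 - <<'E'
from h import *
s=sense();print(s["tcp_pos"])
c=get_calibration("wrist");im=snapshot("wrist")[:,:,::-1].copy();cv2.imwrite("pics/w11.png",im)
import pickle;pickle.dump(c,open("w11.pkl","wb"))
C=np.array([604.3,-33.3]);a=np.radians(-6.9);x=np.array([np.cos(a),np.sin(a)]);y=np.array([-x[1],x[0]])
for n,box,f in [("L",(260,60,380,330),lambda h,s,v:(s<60)&(v>175)),("R",(130,60,265,330),lambda h,s,v:(s<60)&(v>175)),("char",(190,150,300,300),lambda h,s,v:v<70),("ring",(190,150,300,300),lambda h,s,v:(s>70)&(v>90)&((h<14)|(h>172)))]:
  b=blob(im,box,f);q=quad(ray("wrist",b,{"L":80,"R":80,"char":44,"ring":52}[n],c));d=np.array(q[0])-C;print(n,cv2.boundingRect(b),q,"board",np.round([d@x,d@y],1))
goto((560,150,230,110),(440,240,200,140),(411,272,180,161))
E
```

```text
t: 31.48
tcp_pos: [608.2, 13.0, 55.8]
ee_rot: [[-0.993, 0.122, 0.0], [0.122, 0.993, -0.0], [-0.0, 0.0, -1.0]]
force: [0.5, 0.1, -0.0]
opening: 46.7
grasp_force: 0.0
t: 31.9
tcp_pos: [608.6, 13.0, 189.0]
ee_rot: [[-0.993, 0.122, 0.002], [0.122, 0.993, -0.0], [-0.002, 0.0, -1.0]]
force: [0.6, 0.3, 0.1]
opening: 47.1
grasp_force: 0.0
t: 32.32
tcp_pos: [606.7, 13.2, 184.0]
ee_rot: [[-0.993, 0.122, -0.003], [0.122, 0.993, 0.0], [0.003, -0.0, -1.0]]
force: [0.7, 0.6, -0.9]
opening: 85.3
grasp_force: 0.0
[606.7466772   13.18350785 184.04983103]
L (297, 162, 45, 87) (array([583.2,  16.5]), 60.3, 30.0, -6.9) board [-26.9  46.9]
R (157, 160, 49, 78) (array([567.1, -76.8]), 53.5, 29.9, -7.0) board [-31.7 -47.7]
char (237, 192, 49, 77) (array([604.2, -33.1]), 63.5, 37.8, -7.0) board [-0.1  0.2]
ring (246, 220, 27, 26) (array([603.3, -33.7]), 20.7, 20.4, 83.0) board [-0.9 -0.5]
[560 150 230 110] shift [ 0.0632  0.1301 -0.0459] len 152 rotz -27.0
[440 240 200 140] shift [0.082  0.1256 0.03  ] len 153 rotz -30
[411 272 180 161] shift [-0.0059  0.0428  0.02  ] len 48 rotz -21
```

Numbers check out: both bricks parallel at y = +46.9 and about −47.7, charcoal and ring centred. Next is the lid, so I'll hover over it and measure.

```bash

python3 -m handwheel '{"translation":[[0.008,0.016,-0.02],[0.022,0.045,-0.046],[0.036,0.074,-0.046],[0.05,0.103,-0.046],[0.063,0.13,-0.046]],"rot":[[0,0,-5],[0,0,-10],[0,0,-16],[0,0,-22],[0,0,-27]],"hand":[-1,-1,-1,-1,-1]}'
python3 -m handwheel '{"translation":[[0.016,0.025,0.006],[0.032,0.05,0.012],[0.048,0.075,0.018],[0.065,0.1,0.024],[0.082,0.1256,0.03]],"rot":[[0,0,-6],[0,0,-12],[0,0,-18],[0,0,-24],[0,0,-30]],"hand":[-1,-1,-1,-1,-1]}'
python3 -m handwheel '{"translation":[[-0.001,0.01,0.005],[-0.003,0.02,0.01],[-0.004,0.03,0.015],[-0.006,0.043,0.02],[-0.006,0.043,0.02]],"rot":[[0,0,-6],[0,0,-12],[0,0,-18],[0,0,-21],[0,0,-21]],"hand":[-1,-1,-1,-1,-1]}'
python3 -m handwheel '{"translation":[[0,0,0],[0,0,0],[0,0,0],[0,0,0],[0,0,0]],"rot":[[0,0,0],[0,0,0],[0,0,0],[0,0,0],[0,0,0]],"hand":[-1,-1,-1,-1,-1]}'
python3 - <<'E'
from h import *
s=sense();print(s["tcp_pos"],s["joint_positions"])
print("jar",ray("side",[((50+.5)/4+224.5,(270)/4+145)],0))
c=get_calibration("wrist");im=snapshot("wrist")[:,:,::-1].copy();cv2.imwrite("pics/w12.png",im)
import pickle;pickle.dump(c,open("w12.pkl","wb"))
for v0 in (60,90,120):
  b=blob(im,(170,50,470,380),lambda h,s,v:(s<55)&(v>v0)); q=quad(ray("wrist",b,17,c));print(cv2.boundingRect(b),q)
E
```

```text
t: 32.78
tcp_pos: [560.6, 151.0, 231.5]
ee_rot: [[-0.938, -0.347, -0.001], [-0.347, 0.938, 0.0], [0.001, 0.0, -1.0]]
force: [-0.0, 0.9, -0.8]
opening: 85.6
grasp_force: 0.0
t: 33.2
tcp_pos: [439.5, 240.1, 200.5]
ee_rot: [[-0.639, -0.769, -0.002], [-0.769, 0.639, -0.001], [0.002, 0.001, -1.0]]
force: [-0.2, 0.4, -0.2]
opening: 85.5
grasp_force: 0.0
t: 33.62
tcp_pos: [409.5, 272.2, 179.7]
ee_rot: [[-0.322, -0.947, -0.005], [-0.947, 0.322, -0.001], [0.003, 0.004, -1.0]]
force: [0.2, -0.3, 0.4]
opening: 85.5
grasp_force: 0.0
t: 34.03
tcp_pos: [412.8, 271.7, 182.0]
ee_rot: [[-0.326, -0.945, 0.0], [-0.945, 0.326, 0.0], [-0.0, -0.0, -1.0]]
force: [-0.5, -0.0, 0.8]
opening: 85.4
grasp_force: 0.0
[412.80986231 271.68111492 182.04587409] [ 4.51214831e-01  7.75810478e-02 -3.73801633e-01  1.11894555e+00
 -6.44419705e-05 -7.87115649e-01]
jar [[314.23332211 160.77182148   0.        ]]
(277, 151, 79, 135) (array([414.4, 271.3]), 119.9, 65.7, 71.8)
(277, 151, 79, 135) (array([414.4, 271.4]), 119.8, 65.7, 71.8)
(278, 153, 78, 133) (array([414.5, 271.8]), 118.8, 65.7, 71.7)
```

```bash

python3 -c "
from h import *
goto((414.4,271.4,-4,161.8))"
python3 -m handwheel '{"translation":[[-0.001,-0.0015,0.025],[-0.001,-0.0015,0.06],[-0.001,-0.0015,0.1],[-0.001,-0.0015,0.125],[-0.001,-0.0015,0.14]],"rot":[[0,0,-0.8],[0,0,-0.8],[0,0,-0.8],[0,0,-0.8],[0,0,-0.8]],"hand":[-1,-1,-1,-1,-1]}'
python3 -m handwheel '{"translation":[[0,0,0],[0,0,0],[0,0,0],[0,0,0],[0,0,0]],"rot":[[0,0,0],[0,0,0],[0,0,0],[0,0,0],[0,0,0]],"hand":[-1,-1,-1,-1,-1]}'
python3 -c "
from h import *
goto((414.4,271.4,-4,161.8))"
```

```text
[414.4 271.4  -4.  161.8] shift [-0.0003 -0.0017  0.186 ] len 186 rotz -0.8
t: 34.5
tcp_pos: [411.7, 271.0, 38.6]
ee_rot: [[-0.313, -0.95, -0.005], [-0.95, 0.313, -0.002], [0.004, 0.004, -1.0]]
force: [-1.3, -0.0, -0.2]
opening: 85.5
grasp_force: 0.0
t: 34.92
tcp_pos: [415.6, 273.1, 43.5]
ee_rot: [[-0.312, -0.95, 0.003], [-0.95, 0.312, 0.002], [-0.002, -0.003, -1.0]]
force: [-0.2, -1.1, -1.7]
opening: 85.4
grasp_force: 0.0
[414.4 271.4  -4.  161.8] shift [0.002  0.0006 0.0475] len 48 rotz 0.0
```

```bash

python3 -m handwheel '{"translation":[[0,0,0.012],[0.001,0,0.024],[0.001,0,0.034],[0.001,0,0.042],[0.001,0,0.045]],"rot":[[0,0,0],[0,0,0],[0,0,0],[0,0,0],[0,0,0]],"hand":[-1,-1,-1,-1,-1]}'
python3 -m handwheel '{"translation":[[0,0,0],[0,0,0],[0,0,0],[0,0,0],[0,0,0]],"rot":[[0,0,0],[0,0,0],[0,0,0],[0,0,0],[0,0,0]],"hand":[-1,-1,-1,-1,-1]}'
```

```text
t: 35.33
tcp_pos: [413.2, 271.2, -4.0]
ee_rot: [[-0.312, -0.95, -0.001], [-0.95, 0.312, -0.0], [0.001, 0.001, -1.0]]
force: [-0.4, -0.3, -1.0]
opening: 85.4
grasp_force: 0.0
t: 35.75
tcp_pos: [414.2, 271.7, -2.7]
ee_rot: [[-0.312, -0.95, 0.001], [-0.95, 0.312, 0.0], [-0.001, -0.001, -1.0]]
force: [-0.8, -0.5, 0.1]
opening: 85.6
grasp_force: 0.0
```

```bash

python3 -m handwheel '{"translation":[[0,0,0.001],[0,0,0.001],[0,0,0.001],[0,0,0.001],[0,0,0.001]],"rot":[[0,0,0],[0,0,0],[0,0,0],[0,0,0],[0,0,0]],"hand":[-0.8,-0.6,-0.4,-0.2,-0.2]}' 70
python3 -m handwheel '{"translation":[[0,0,0],[0,0,0],[0,0,0],[0,0,0],[0,0,0]],"rot":[[0,0,0],[0,0,0],[0,0,0],[0,0,0],[0,0,0]],"hand":[-0.2,-0.2,-0.2,-0.2,-0.2]}'
python3 -c "
from h import *
print(sense()['tcp_pos'])"
python3 -m handwheel '{"translation":[[0,0,-0.005],[0,0,-0.01],[0,0,-0.02],[0,0,-0.03],[0,0,-0.04]],"rot":[[0,0,0],[0,0,0],[0,0,0],[0,0,0],[0,0,0]],"hand":[-0.2,-0.2,-0.2,-0.2,-0.2]}'
```

```text
t: 36.17
tcp_pos: [413.9, 271.6, -3.6]
ee_rot: [[-0.312, -0.95, 0.0], [-0.95, 0.312, 0.0], [-0.0, -0.0, -1.0]]
force: [-0.3, -0.5, 4.9]
opening: 64.3
grasp_force: 77.8
t: 36.58
tcp_pos: [413.9, 271.6, -3.5]
ee_rot: [[-0.312, -0.95, 0.0], [-0.95, 0.312, 0.0], [-0.0, -0.0, -1.0]]
force: [-1.2, -0.4, 5.3]
opening: 64.7
grasp_force: 77.8
[413.94658257 271.60901028  -3.52193894]
t: 37.0
tcp_pos: [413.7, 271.5, 36.9]
ee_rot: [[-0.312, -0.95, 0.0], [-0.95, 0.312, 0.0], [-0.0, -0.0, -1.0]]
force: [0.1, 0.4, -2.2]
opening: 64.1
grasp_force: 77.5
```

```bash

python3 -m handwheel '{"translation":[[0,0,-0.03],[0,0,-0.06],[0,0,-0.09],[0,0,-0.12],[0,0,-0.14]],"rot":[[0,0,0],[0,0,0],[0,0,0],[0,0,0],[0,0,0]],"hand":[-0.2,-0.2,-0.2,-0.2,-0.2]}'
python3 -m handwheel '{"translation":[[0,0,0],[0,0,0],[0,0,0],[0,0,0],[0,0,0]],"rot":[[0,0,0],[0,0,0],[0,0,0],[0,0,0],[0,0,0]],"hand":[-0.2,-0.2,-0.2,-0.2,-0.2]}'
python3 -c "
from h import *
goto((490,150,175,167),(590,-10,165,173.1),(603.2,-33.4,140,173.1))"
```

```text
t: 37.42
tcp_pos: [414.9, 272.1, 180.1]
ee_rot: [[-0.312, -0.95, 0.005], [-0.95, 0.312, 0.002], [-0.003, -0.004, -1.0]]
force: [0.1, 1.1, -1.1]
opening: 64.2
grasp_force: 78.5
t: 37.83
tcp_pos: [412.3, 270.7, 174.0]
ee_rot: [[-0.312, -0.95, -0.003], [-0.95, 0.312, -0.002], [0.003, 0.003, -1.0]]
force: [-0.5, -1.0, -0.9]
opening: 64.2
grasp_force: 78.4
[490 150 175 167] shift [ 0.0905 -0.1115 -0.001 ] len 144 rotz -5.2
[590.  -10.  165.  173.1] shift [ 0.1334 -0.1334  0.01  ] len 189 rotz -6.1
[603.2 -33.4 140.  173.1] shift [ 0.0216 -0.0159  0.025 ] len 37 rotz -0.0
```

```bash

python3 -m handwheel '{"translation":[[0.015,-0.018,0],[0.033,-0.04,0],[0.053,-0.065,0],[0.073,-0.09,0],[0.0905,-0.1115,0]],"rot":[[0,0,-1],[0,0,-2],[0,0,-3],[0,0,-4],[0,0,-5.2]],"hand":[-0.2,-0.2,-0.2,-0.2,-0.2]}'
python3 -m handwheel '{"translation":[[0.025,-0.025,0],[0.053,-0.053,0],[0.081,-0.081,0],[0.108,-0.108,0.005],[0.1334,-0.1334,0.01]],"rot":[[0,0,-1],[0,0,-2],[0,0,-3],[0,0,-4],[0,0,-6.1]],"hand":[-0.2,-0.2,-0.2,-0.2,-0.2]}'
python3 -m handwheel '{"translation":[[0.006,-0.004,0.005],[0.012,-0.008,0.01],[0.018,-0.012,0.018],[0.0216,-0.016,0.025],[0.0216,-0.016,0.025]],"rot":[[0,0,0],[0,0,0],[0,0,0],[0,0,0],[0,0,0]],"hand":[-0.2,-0.2,-0.2,-0.2,-0.2]}'
python3 -m handwheel '{"translation":[[0,0,0],[0,0,0],[0,0,0],[0,0,0],[0,0,0]],"rot":[[0,0,0],[0,0,0],[0,0,0],[0,0,0],[0,0,0]],"hand":[-0.2,-0.2,-0.2,-0.2,-0.2]}'
python3 -c "
from h import *
goto((603.2,-33.4,75,173.1))"
```

```text
t: 38.25
tcp_pos: [491.4, 149.0, 174.4]
ee_rot: [[-0.224, -0.975, -0.002], [-0.975, 0.224, -0.001], [0.001, 0.002, -1.0]]
force: [0.2, 1.4, -1.7]
opening: 64.5
grasp_force: 78.4
t: 38.67
tcp_pos: [591.8, -11.3, 164.5]
ee_rot: [[-0.119, -0.993, -0.001], [-0.993, 0.119, 0.0], [0.0, 0.001, -1.0]]
force: [0.3, 1.6, -2.6]
opening: 64.5
grasp_force: 78.4
t: 39.08
tcp_pos: [603.2, -32.3, 138.2]
ee_rot: [[-0.12, -0.993, -0.004], [-0.993, 0.12, 0.001], [-0.0, 0.004, -1.0]]
force: [-0.2, -0.2, -2.6]
opening: 64.8
grasp_force: 78.4
t: 39.5
tcp_pos: [604.8, -32.2, 141.4]
ee_rot: [[-0.119, -0.993, 0.001], [-0.993, 0.119, -0.0], [-0.0, -0.001, -1.0]]
force: [-0.5, 0.6, -2.3]
opening: 64.1
grasp_force: 78.3
[603.2 -33.4  75.  173.1] shift [0.0014 0.0015 0.0664] len 66 rotz 0.1
```

```bash

python3 -m handwheel '{"translation":[[0.001,0.001,0.012],[0.001,0.001,0.026],[0.001,0.001,0.042],[0.001,0.001,0.056],[0.001,0.001,0.06]],"rot":[[0,0,0],[0,0,0],[0,0,0],[0,0,0],[0,0,0]],"hand":[-0.2,-0.2,-0.2,-0.2,-0.2]}'
python3 -m handwheel '{"translation":[[0,0,0],[0,0,0],[0,0,0.001],[0,0,0.002],[0,0,0.002]],"rot":[[0,0,0],[0,0,0],[0,0,0],[0,0,0],[0,0,0]],"hand":[-0.2,-0.2,-0.2,-0.2,-0.2]}'
python3 -m handwheel '{"translation":[[0,0,0.001],[0,0,0.002],[0,0,0.003],[0,0,0.003],[0,0,0.003]],"rot":[[0,0,0],[0,0,0],[0,0,0],[0,0,0],[0,0,0]],"hand":[-0.2,-0.2,-0.2,-0.2,-0.2]}'
```

```text
t: 39.92
tcp_pos: [601.1, -33.2, 77.6]
ee_rot: [[-0.12, -0.993, -0.005], [-0.993, 0.12, 0.001], [-0.0, 0.005, -1.0]]
force: [-1.0, -0.2, -1.8]
opening: 63.9
grasp_force: 78.3
t: 40.33
tcp_pos: [604.2, -33.6, 79.6]
ee_rot: [[-0.12, -0.993, 0.001], [-0.993, 0.12, -0.0], [0.0, -0.001, -1.0]]
force: [-0.9, 0.5, -2.8]
opening: 64.7
grasp_force: 78.3
t: 40.75
tcp_pos: [603.4, -33.5, 75.7]
ee_rot: [[-0.12, -0.993, -0.0], [-0.993, 0.12, 0.0], [-0.0, 0.0, -1.0]]
force: [-0.4, 0.2, -2.1]
opening: 64.3
grasp_force: 78.3
```

```bash

python3 -m handwheel '{"translation":[[0,0,0.001],[0,0,0.002],[0,0,0.0025],[0,0,0.0025],[0,0,0.0025]],"rot":[[0,0,0],[0,0,0],[0,0,0],[0,0,0],[0,0,0]],"hand":[-0.2,-0.2,-0.2,-0.2,-0.2]}'
python3 -m handwheel '{"translation":[[0,0,0.0005],[0,0,0.001],[0,0,0.001],[0,0,0.001],[0,0,0.001]],"rot":[[0,0,0],[0,0,0],[0,0,0],[0,0,0],[0,0,0]],"hand":[-0.2,-0.2,-0.2,-0.2,-0.2]}'
```

```text
t: 41.17
tcp_pos: [603.5, -33.6, 73.2]
ee_rot: [[-0.12, -0.993, -0.0], [-0.993, 0.12, 0.0], [0.0, 0.0, -1.0]]
force: [0.3, 0.5, -2.2]
opening: 64.2
grasp_force: 78.3
t: 41.58
tcp_pos: [603.5, -33.5, 72.3]
ee_rot: [[-0.12, -0.993, -0.0], [-0.993, 0.12, 0.0], [0.0, 0.0, -1.0]]
force: [-0.6, -0.5, -2.2]
opening: 64.5
grasp_force: 78.3
```

```bash

python3 -m handwheel '{"translation":[[0,0,0.0005],[0,0,0.001],[0,0,0.001],[0,0,0.001],[0,0,0.001]],"rot":[[0,0,0],[0,0,0],[0,0,0],[0,0,0],[0,0,0]],"hand":[-0.2,-0.2,-0.2,-0.2,-0.2]}'
python3 -m handwheel '{"translation":[[0,0,0],[0,0,0],[0,0,0],[0,0,0],[0,0,0]],"rot":[[0,0,0],[0,0,0],[0,0,0],[0,0,0],[0,0,0]],"hand":[-0.2,-0.2,-0.2,-0.2,-0.2]}'
```

```text
t: 42.0
tcp_pos: [603.7, -33.5, 71.8]
ee_rot: [[-0.12, -0.993, 0.0], [-0.993, 0.12, -0.0], [0.0, -0.0, -1.0]]
force: [-1.7, 1.0, 1.9]
opening: 64.5
grasp_force: 78.9
t: 42.42
tcp_pos: [603.7, -33.5, 71.7]
ee_rot: [[-0.12, -0.993, 0.0], [-0.993, 0.12, -0.0], [0.0, -0.0, -1.0]]
force: [-2.5, 0.5, 5.0]
opening: 63.9
grasp_force: 79.1
```

Contact at the expected height. I'll release, rise and check.

```bash

python3 -m handwheel '{"translation":[[0,0,0],[0,0,0],[0,0,0],[0,0,0],[0,0,0]],"rot":[[0,0,0],[0,0,0],[0,0,0],[0,0,0],[0,0,0]],"hand":[-0.6,-0.8,-0.85,-0.85,-0.85]}'
python3 -m handwheel '{"translation":[[0,0,-0.005],[0,0,-0.015],[0,0,-0.035],[0,0,-0.07],[0,0,-0.11]],"rot":[[0,0,0],[0,0,0],[0,0,0],[0,0,0],[0,0,0]],"hand":[-0.85,-0.85,-0.85,-0.85,-0.85]}'
python3 -m handwheel '{"translation":[[0,0,-0.04],[0,0,-0.06],[0,0,-0.06],[0,0,-0.06],[0,0,-0.06]],"rot":[[0,0,0],[0,0,0],[0,0,0],[0,0,0],[0,0,0]],"hand":[-0.85,-0.85,-0.85,-0.85,-0.85]}'
python3 - <<'E'
from h import *
s=sense();print(s["tcp_pos"])
c=get_calibration("wrist");im=snapshot("wrist")[:,:,::-1].copy()
S=snapshot("side")[:,:,::-1]
import pickle;pickle.dump(c,open("w13.pkl","wb"))
a=cv2.resize(im[80:340,170:470],None,fx=1.3,fy=1.3);b=cv2.resize(S[170:300,280:410],(338,338),interpolation=cv2.INTER_CUBIC)
cv2.imwrite("pics/w13.png",im);cv2.imwrite("pics/fin.png",np.hstack([a,b]))
E
```

```text
t: 42.83
tcp_pos: [603.6, -33.5, 71.0]
ee_rot: [[-0.12, -0.993, -0.0], [-0.993, 0.12, 0.0], [-0.0, 0.0, -1.0]]
force: [-0.0, 0.1, 0.2]
opening: 79.1
grasp_force: 0.0
t: 43.25
tcp_pos: [601.7, -33.2, 181.1]
ee_rot: [[-0.12, -0.993, -0.004], [-0.993, 0.12, 0.001], [-0.0, 0.004, -1.0]]
force: [1.5, -0.4, 0.3]
opening: 79.2
grasp_force: 0.0
t: 43.67
tcp_pos: [603.0, -33.5, 241.0]
ee_rot: [[-0.12, -0.993, -0.001], [-0.993, 0.12, 0.0], [0.0, 0.001, -1.0]]
force: [-0.8, -0.8, -1.2]
opening: 79.2
grasp_force: 0.0
[603.04925227 -33.45403611 241.04997512]
```

View pics/fin.png

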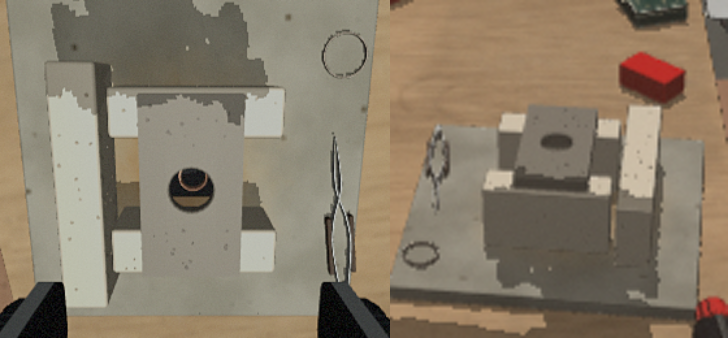

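The final picture shows the lid level across both tall bricks with the ring visible through the hole at crop (191,190). The silver ring is undisturbed at (344,54). One last check of the hole before handing in.

```bash
python3 - <<'E'
from h import *
import pickle
c=pickle.load(open("w13.pkl","rb"))
f=lambda u,v:(u/1.3+170,v/1.3+80)
print("hole",ray("wrist",[f(191,190)],92,c)[0],quad(ray("wrist",[f(138,94),f(245,94),f(242,275),f(141,275)],92,c)))
for n,P in {"R":[(110,94),(284,88),(284,137),(109,137)],"L":[(113,231),(275,231),(274,271),(114,271)]}.items(): print(n,quad(ray("wrist",[f(*p) for p in P],80,c)))
print(close_job())
E
```

```text
hole [604.57594827 -33.6633775   92.        ] (array([604.2, -34. ]), 118.9, 68.3, 83.1)
R (array([595.3, -80.6]), 113.2, 30.7, -6.9)
L (array([608.1,  12.8]), 112.4, 29.6, -6.9)
the job is handed in; nothing more can be done
None
```

The kiln is built and the job is handed in at about 44 s; in the last measurements the hole sits about 1 mm from the ring and both bricks are parallel about 47 mm out. The verdict itself was not returned.

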